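# Sweep the loose bearings through the tray's gate into its slot

## Task

Three flat ball bearings lie loose on the raised black sorting tray. With the fingertips, push them one at a time across the deck and through the narrow gate so that each drops into the slot behind it, until all three are in the slot; slide them only, never pick one up. Leave the two upright shaft couplings standing where they are on the deck, do not disturb the multimeter, servo and screwdriver on the bench, and finish with the hand clear.

Things in the scene. Friction and masses are not known exactly. Their poses are not given: they have to be found in the camera images.
- tray: raised sorting tray, fixed to the bench. Origin on the bench under the deck's centre; z up; x points across the deck to the gate. Black flat solid deck, x -100 to 100 mm, y -165 to 165 mm, top 50 mm above the bench. An aluminium rim 5 mm thick and 8 mm high stands on its four edges, broken only by the gate. The deck ends sheer at x 100 mm, flush with the rim's outer face; the slot lies right beyond
- gate (a point): middle of the gate, at deck height on the sheer edge (tray x 100, y 0, z 50 mm). The gate is a 42 mm wide gap in the +x rim, between two round posts of 8 mm diameter and 12 mm high (centres at tray x 96 mm, y +-25 mm). A bearing pushed with its centre past the edge tips over and drops into the slot
- slot (a point): middle of the slot's floor (tray x 125, y 0, z 6 mm). The slot is an open-topped trough beyond the gate: tray x 100 to 150 mm, y -50 to 50 mm, floor 44 mm below the deck. Its far wall (x 150 to 155 mm) is 62 mm high, its end walls 50 mm
- bearing1: sealed ball bearing, a flat steel disc with dark seal and bore, 32 mm outside diameter, 10 mm thick, about 35 g, lying flat loose on the tray's deck; identical to the other two bearings. Origin at its centre (5 mm above the deck while it lies there); z up at the start
- bearing2: sealed ball bearing, a flat steel disc with dark seal and bore, 32 mm outside diameter, 10 mm thick, about 35 g, lying flat loose on the tray's deck; identical to the other two bearings. Origin at its centre (5 mm above the deck while it lies there); z up at the start
- bearing3: sealed ball bearing, a flat steel disc with dark seal and bore, 32 mm outside diameter, 10 mm thick, about 35 g, lying flat loose on the tray's deck; identical to the other two bearings. Origin at its centre (5 mm above the deck while it lies there); z up at the start
- coupling1: bystander: plain aluminium shaft coupling, an upright cylinder of 25 mm diameter and 30 mm tall with fine dark grooves, about 40 g, standing loose on the deck among the bearings. Origin at its centre (15 mm above the deck)
- coupling2: bystander: plain aluminium shaft coupling, an upright cylinder of 25 mm diameter and 30 mm tall with fine dark grooves, about 40 g, standing loose on the deck among the bearings. Origin at its centre (15 mm above the deck). The bearings and couplings share five places in a fan about 140 mm from the gate, some 53 mm apart; which lies where differs. The deck between fan and gate is empty
- multimeter: bystander on the bench beside the tray: green and black multimeter 160 x 85 x 40 mm, origin under its centre
- servo: bystander on the bench beside the tray: small black servo motor 40 x 20 x 37 mm with a white arm, origin under its centre
- screwdriver: bystander on the bench beside the tray: screwdriver about 200 mm long and 26 mm thick lying along its x, origin under its middle
Mind the look-alikes: they are no part of the job. What is shaped like the bearing2 but orange or yellow is not meant.

How it is judged:
On the way, in this order (a step that is already met when the one before it is completed fails the run):
1. a first bearing lies in the slot, alone ((((x of bearing1 in the frame of tray between 0.098 and 0.152 m and y of bearing1 in the frame of tray between -0.052 and 0.052 m and z of bearing1 in the frame of tray below 0.045 m) and not (x of bearing2 in the frame of tray between 0.098 and 0.152 m and y of bearing2 in the frame of tray between -0.052 and 0.052 m and z of bearing2 in the frame of tray below 0.045 m) and not (x of bearing3 in the frame of tray between 0.098 and 0.152 m and y of bearing3 in the frame of tray between -0.052 and 0.052 m and z of bearing3 in the frame of tray below 0.045 m)) or (not (x of bearing1 in the frame of tray between 0.098 and 0.152 m and y of bearing1 in the frame of tray between -0.052 and 0.052 m and z of bearing1 in the frame of tray below 0.045 m) and (x of bearing2 in the frame of tray between 0.098 and 0.152 m and y of bearing2 in the frame of tray between -0.052 and 0.052 m and z of bearing2 in the frame of tray below 0.045 m) and not (x of bearing3 in the frame of tray between 0.098 and 0.152 m and y of bearing3 in the frame of tray between -0.052 and 0.052 m and z of bearing3 in the frame of tray below 0.045 m)) or (not (x of bearing1 in the frame of tray between 0.098 and 0.152 m and y of bearing1 in the frame of tray between -0.052 and 0.052 m and z of bearing1 in the frame of tray below 0.045 m) and not (x of bearing2 in the frame of tray between 0.098 and 0.152 m and y of bearing2 in the frame of tray between -0.052 and 0.052 m and z of bearing2 in the frame of tray below 0.045 m) and (x of bearing3 in the frame of tray between 0.098 and 0.152 m and y of bearing3 in the frame of tray between -0.052 and 0.052 m and z of bearing3 in the frame of tray below 0.045 m)))), for 0.2 s.
2. a second bearing has joined it, the third is still outside (((not (x of bearing1 in the frame of tray between 0.098 and 0.152 m and y of bearing1 in the frame of tray between -0.052 and 0.052 m and z of bearing1 in the frame of tray below 0.045 m) and (x of bearing2 in the frame of tray between 0.098 and 0.152 m and y of bearing2 in the frame of tray between -0.052 and 0.052 m and z of bearing2 in the frame of tray below 0.045 m) and (x of bearing3 in the frame of tray between 0.098 and 0.152 m and y of bearing3 in the frame of tray between -0.052 and 0.052 m and z of bearing3 in the frame of tray below 0.045 m)) or ((x of bearing1 in the frame of tray between 0.098 and 0.152 m and y of bearing1 in the frame of tray between -0.052 and 0.052 m and z of bearing1 in the frame of tray below 0.045 m) and not (x of bearing2 in the frame of tray between 0.098 and 0.152 m and y of bearing2 in the frame of tray between -0.052 and 0.052 m and z of bearing2 in the frame of tray below 0.045 m) and (x of bearing3 in the frame of tray between 0.098 and 0.152 m and y of bearing3 in the frame of tray between -0.052 and 0.052 m and z of bearing3 in the frame of tray below 0.045 m)) or ((x of bearing1 in the frame of tray between 0.098 and 0.152 m and y of bearing1 in the frame of tray between -0.052 and 0.052 m and z of bearing1 in the frame of tray below 0.045 m) and (x of bearing2 in the frame of tray between 0.098 and 0.152 m and y of bearing2 in the frame of tray between -0.052 and 0.052 m and z of bearing2 in the frame of tray below 0.045 m) and not (x of bearing3 in the frame of tray between 0.098 and 0.152 m and y of bearing3 in the frame of tray between -0.052 and 0.052 m and z of bearing3 in the frame of tray below 0.045 m)))), for 0.2 s.
At the end, for the whole second after the job is handed in: All three bearings rest in the slot (centres within the slot in plan, at least 5 mm below the deck's top), and both couplings stand upright on the deck within 15 mm of where they began (x of bearing1 in the frame of tray between 0.098 and 0.152 m and y of bearing1 in the frame of tray between -0.052 and 0.052 m and z of each of bearing1, bearing2, bearing3 in the frame of tray below 0.045 m and x of bearing2 in the frame of tray between 0.098 and 0.152 m and y of bearing2 in the frame of tray between -0.052 and 0.052 m and x of bearing3 in the frame of tray between 0.098 and 0.152 m and y of bearing3 in the frame of tray between -0.052 and 0.052 m and linear speed of each of bearing1, bearing2, bearing3 below 0.02 m/s and distance of each of coupling1, coupling2 from where it was at the start of the episode below 0.015 m and angle between each of coupling1, coupling2's own z axis and vertical below 0.2 rad); the robot touches nothing.
It fails at once if a bearing is lifted more than 6 mm off the deck (height (world z) of any of bearing1, bearing2, bearing3 above 0.061 m).
It fails at once if a coupling is moved by more than 15 mm or tipped over (distance of any of coupling1, coupling2 from where it was at the start of the episode above 0.015 m or angle between any of coupling1, coupling2's own z axis and vertical above 0.5 rad).
It fails at once if the multimeter, servo or screwdriver is moved by more than 25 mm (distance of any of multimeter, servo, screwdriver from where it was at the start of the episode above 0.025 m).
It also fails if it takes over 72 s, if anything falls off the work surface, if the arm or the gripper's body presses on something with over 40 N, if the wrist force passes 120 N, or if a joint passes its speed limit or range.

## Robot

A 6-joint arm with a two-finger parallel gripper is mounted at the origin on the work surface. World frame = base frame: x ahead of the robot, y to its left, z up, the work surface at z = 0. Lengths are in m, angles in rad, forces in N, time in s.
With the tool pointing down it reaches from about 0.35 to 0.85 m from the base axis. Payload 8.1 kg.
Tool frame: the origin (TCP) lies on the centre line of the jaws, within the pads' length; the fingertips stand 19 mm ahead of it and the grasp point (between the pads) is the TCP (robot.tips_ahead is the distance from the TCP to the fingertips, in m); y points along the fingers, z is the direction in which the jaws open and shut, and the axes are right-handed (so a half turn about y gives the same grasp; the last joint's range is limited). The gripper opens to 93 mm and grips with 3 to 60 N. Pads are 15 mm wide; open, the fingers measure 128 mm over their backs; the gripper's body (75 mm by 188 mm) begins 65 mm behind the grasp point.
Start: joints at [1.129, 0.13, 1.488, -0, 1.523, -0.085], TCP at [0.21, 0.562, 0.238] pointing down, gripper open.
Joint ranges: [-2.96, 2.96], [-0.89, 2.26], [0.02, 2.5], [-1.34, 4.48], [0, 2.73], [-2.66, 2.66]. Speed limits (rad/s): [2.39, 2.39, 2.79, 3.14, 3.14, 3.14].

## Interface

Orientations are given as a rotation vector (axis times angle).
In Python, from plant import robot, imaging, models gives the robot as it stands.
- The arm moves only by the tool carry_out, never from a script. Its argument "motion" is one flat list of numbers, 7 for each row, row after row: the shift along the tool's x, y, z in m, then the turn, a rotation vector about the tool's x, y, z in degrees, then the opening, from -1 (shut) to 1 (fully open). A call has exactly 5 rows; each row shifts and turns the pose as measured when the row begins, along the tool's axes as they then stand; what a row does not reach is not made up. A row lasts 1/10 s, in which the tool goes at most 50 mm and 8.59 degrees, less where a joint would pass 70% of its speed; a pose out of reach is approached as far as the arm can. A call is refused whole if a number of a shift passes 0.05 or a number of a turn 8.59, either way. A call with a gripper value outside its range is refused whole. The fingers move at their own pace and stop on an object; "squeeze" is the grip in N (left out, the last holds). Time passes only in rows, so rows that do not move let the fingers close, or fill a call up. It gives the time, the measured TCP pose, the force and the opening at its end, in the units of the state.
- robot.read_state(): the state, without advancing time (a new reading comes with each control period).
- imaging.read_camera(name): name is "scene" or "top"; returns the picture (384x512x3 uint8, blue, green, red); there is no depth.
- imaging.camera_model(name): a dict with "K" (3x3 intrinsics, pixels), "k1" (the pictures are not rectified: a ray, as slopes to the right and down, at radius r is drawn at 1 + k1 r^2 times it, then the intrinsics apply), "position" and "orientation" of the camera in the world. Camera axes: x right, y down, z forward; pixel columns grow to the right and rows downward; lengths in m; the calibration is good to about 2 mm. A picture is of the moment at which its call begins. camera_model takes no time and is no camera call.
- robot.close_job(): hands the job in, once; it reports no verdict.
Trained networks look in the newest picture that a camera, given by its name, has taken for a name from the list of things; names that differ only in an ending like _2 or _b are one class to them, and where a whole thing is asked for, a point or a joint stands for the part that bears it (a point fixed in the world has none). Each returns a list of dicts, best first, with "confidence" (0 to 1); they miss things now and then, are a little off and sometimes report something else, mostly with a low value. They report only what shows in the picture. A call takes as long as a camera call. They do not tell look-alikes from the thing itself.
- models.outline_of(camera, thing): "pixels" (384x512 bool, what is visible of it) and "pixel" ([column, row] in pixels, amid what is visible of it).
The state is a dict: "t": time; "q": joint angles; "dq": joint speeds; "joint_torque": joint torques, N m; "tool_pos": TCP position; "orientation": TCP orientation; "force": force on the tool from outside, world axes, zero at the start; "wrist_torque": the same for the moment, N m; "opening": finger opening in m.
Only numpy, scipy, OpenCV 4.12 (cv2) and the standard library are available. Lean on these libraries where they do the work, as an engineer would, in place of code of your own. Each camera call takes 0.05 s, during which the arm holds its last target.

## Working session

There is one attempt and no reset: what is moved stays moved. The work goes in short steps, Python scripts to look and compute and a tool call to move; the robot and the scene stay as the last step left them, time stands still between calls to the robot, and variables do not carry over. Pictures are saved under pics/ and viewed, and the job is handed in when it is done.

Besides the shell and the picture viewer there is one more tool, called after "Request:" as name(argument=value, ...) on one line, values as JSON. carry_out: Moves the arm, as the interface text tells. Its arguments: {"type":"object","properties":{"motion":{"type":"array","items":{"type":"number"}},"squeeze":{"type":"number"}},"required":["motion"]}

```bash
ls; mkdir -p pics; python3 - <<'E'
from plant import robot, imaging, models
import cv2
s=robot.read_state()
for k in s: print(k,s[k])
for c in ("scene","top"):
    cv2.imwrite(f"pics/{c}0.png",imaging.read_camera(c)); print(imaging.camera_model(c))
E
```

```text
pics
t 0.0
q [ 1.12860769e+00  1.31145656e-01  1.48927456e+00 -4.47446402e-06
  1.52300569e+00 -8.54130114e-02]
dq [ 4.57938542e-04 -7.37729218e-05 -6.60734275e-04 -3.04957459e-04
  1.49928517e-03 -7.03964231e-04]
joint_torque [-2.55007202e-03 -5.59852767e+01 -4.91747832e+01  7.65026081e-02
  3.59539955e-02 -1.17494242e-04]
tool_pos [0.20931035 0.56173464 0.23659928]
orientation [-1.55438263  0.28038374 -0.27963621]
force [0.00744484 0.14044263 0.03968891]
wrist_torque [ 0.00186907  0.01343794 -0.05862731]
opening 0.09308995818656261
{'K': array([[348.91665633,   0.        , 251.23150624],
       [  0.        , 348.91665633, 192.98496612],
       [  0.        ,   0.        ,   1.        ]]), 'k1': -0.029766930051753713, 'position': array([ 1.09592508, -0.47432449,  0.70744274]), 'orientation': array([-2.16503178, -0.96053748,  0.40902737])}
{'K': array([[472.73111748,   0.        , 256.68003069],
       [  0.        , 472.73111748, 193.74467152],
       [  0.        ,   0.        ,   1.        ]]), 'k1': -0.1076773505109949, 'position': array([ 0.45837031, -0.01763426,  1.48189087]), 'orientation': array([-2.19502566,  2.1651173 , -0.10845943])}
```

View pics/scene0.png

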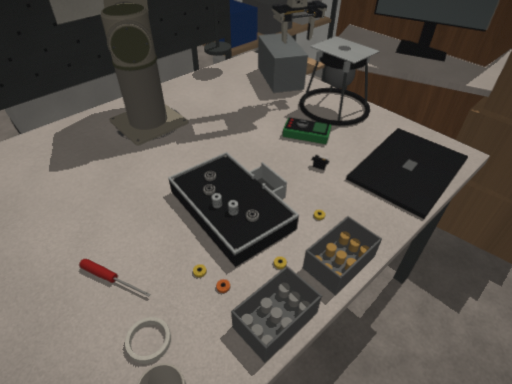

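View pics/top0.png

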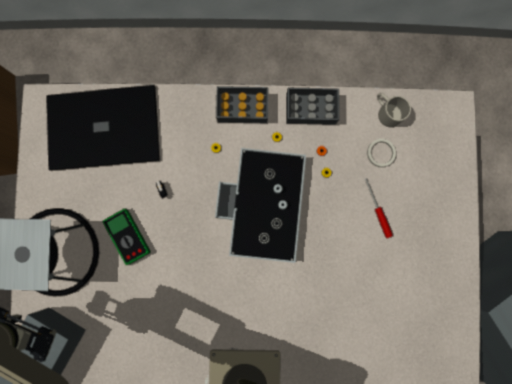

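The top view shows the tray at about (268,205), with the slot on its left at (227,200). The bearings are at (269,174), (277,223) and (264,239). The couplings are at (278,188) and (283,204). The yellow and orange rings lying on the bench are the look-alikes.

```bash
cat > h.py <<'E'
import numpy as np, cv2
from scipy.spatial.transform import Rotation as R
from plant import robot, imaging, models
def px2w(cam,uv,z):
    m=imaging.camera_model(cam);K=m['K'];k=m['k1']
    uv=np.atleast_2d(np.asarray(uv,float))
    d=np.array([k,0,0,0,0.])
    p=cv2.undistortPoints(uv.reshape(-1,1,2),K,d).reshape(-1,2)
    r=np.c_[p,np.ones(len(p))]@R.from_rotvec(m['orientation']).as_matrix().T
    o=m['position']; t=(z-o[2])/r[:,2]
    return (o+r*t[:,None])[:,:2]
def w2px(cam,P):
    m=imaging.camera_model(cam)
    Rm=R.from_rotvec(m['orientation']).as_matrix().T
    tv=-Rm@m['position']
    return cv2.projectPoints(np.atleast_2d(np.asarray(P,float)),cv2.Rodrigues(Rm)[0],tv,m['K'],np.array([m['k1'],0,0,0,0.]))[0].reshape(-1,2)
E
python3 - <<'E'
from h import *
im=imaging.read_camera("top")
cv2.imwrite("pics/topcrop.png",cv2.resize(im[140:270,205:315],None,fx=5,fy=4.6*5/4.6*0.9,interpolation=cv2.INTER_CUBIC) if 0 else cv2.resize(im[140:260,205:320],None,fx=5,fy=5,interpolation=cv2.INTER_CUBIC))
for cam in ("top","scene"):
    imaging.read_camera(cam)
    for n,z in (("tray",0.05),("bearing1",0.06),("coupling1",0.065 if cam=="scene" else .08),("gate",.05),("slot",.006)):
        for o in models.outline_of(cam,n):
            print(cam,n,round(o['confidence'],2),np.round(o['pixel'],1),o['pixels'].sum(),np.round(px2w(cam,o['pixel'],z),4))
E
```

```text
top tray 0.68 [261.9 205.9] 7688 [[ 0.5504 -0.0471]]
top bearing1 0.66 [267.4 174.7] 97 [[ 0.6448 -0.0624]]
top bearing1 0.62 [276.  224.1] 87 [[ 0.4956 -0.0899]]
top bearing1 0.6 [265.4 238.6] 72 [[ 0.4517 -0.0586]]
top bearing1 0.51 [261.2 203. ] 7489 [[ 0.5585 -0.0446]]
top bearing1 0.5 [321.2 151.4] 50 [[ 0.7191 -0.2262]]
top bearing1 0.39 [326.9 172.3] 93 [[ 0.6549 -0.2436]]
top bearing1 0.38 [276.7 136.1] 95 [[ 0.7643 -0.0896]]
top coupling1 0.42 [277.3 189.7] 61 [[ 0.5975 -0.0918]]
top gate 0.64 [271.2 221.9] 127 [[ 0.5023 -0.0758]]
top gate 0.58 [260.6 203.7] 7425 [[ 0.5571 -0.043 ]]
top slot 0.61 [263.3 204.5] 7558 [[ 0.5577 -0.0523]]
scene tray 0.58 [239.  203.8] 8384 [[ 0.5943 -0.0612]]
scene bearing1 0.59 [253.5 217.5] 115 [[ 0.6628 -0.072 ]]
scene bearing1 0.58 [276.9 259.2] 127 [[ 0.7915 -0.1185]]
scene bearing1 0.55 [222.3 285.9] 165 [[ 0.7624 -0.2523]]
scene bearing1 0.46 [209.2 187.5] 91 [[ 0.4998 -0.0871]]
scene bearing1 0.43 [240.9 202.3] 8237 [[ 0.6011 -0.0602]]
scene bearing1 0.42 [201.1 270.2] 152 [[ 0.7009 -0.2622]]
scene bearing1 0.39 [210.5 174.7] 81 [[ 0.4593 -0.0517]]
scene gate 0.94 [237.8 204.4] 8151 [[ 0.5939 -0.065 ]]
scene slot 0.6 [238.5 204.4] 8287 [[ 0.5616 -0.0361]]
```

View pics/topcrop.png

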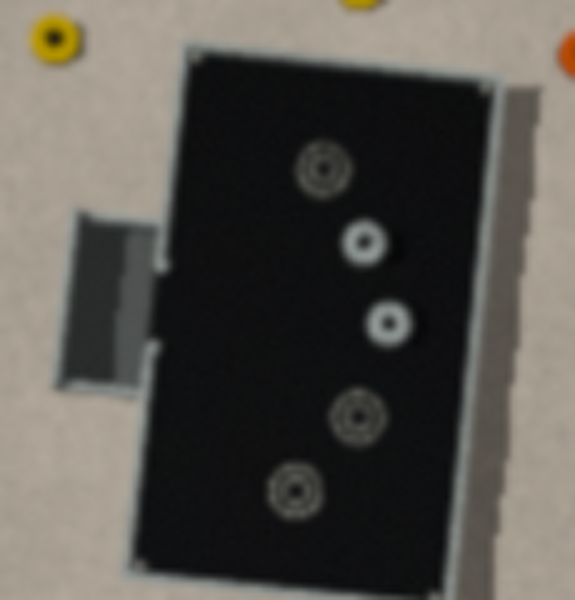

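The crop confirms it: three bearings with steel rings at crop (323,169), (358,417) and (296,491), and two bright couplings at (364,243) and (389,324). The gate posts are at (162,265) and (152,347). The yellow and orange rings are all off the tray, so they don't count. Next I'll fit the tray pose and cross-check it in the scene view.

```bash
python3 - <<'E'
from h import *
from scipy.optimize import least_squares
f=lambda c: np.array(c,float)/5+np.array([205,140])-0.4
# tray local points (m) & crop px
L=np.array([[.1,.165,.058],[.1,-.165,.058],[-.1,.165,.058],[-.1,-.165,.058],[.096,.025,.062],[.096,-.025,.062]])
# image: left=gate(+x tray). y tray = z cross x
C=f([[130,573],[188,46],[444,600],[500,76],[152,347],[162,265]])
def T(p,l): c,s=np.cos(p[2]),np.sin(p[2]); return np.c_[p[0]+c*l[:,0]-s*l[:,1],p[1]+s*l[:,0]+c*l[:,1],l[:,2]]
use=[0,1,3,4,5]
r=least_squares(lambda p:(w2px("top",T(p,L[use]))-C[use]).ravel(),[.555,-.05,1.57])
p=r.x;print(p,np.degrees(p[2]),np.round(r.fun,2)); np.save("tray.npy",p)
def inv(w): d=w-p[:2];c,s=np.cos(p[2]),np.sin(p[2]);return np.c_[c*d[:,0]+s*d[:,1],-s*d[:,0]+c*d[:,1]]
B=f([[323,169],[358,417],[296,491]]);Cc=f([[364,243],[389,324]])
bw=px2w("top",B,.06);cw=px2w("top",Cc,.08)
for n,w in(("b",bw),("c",cw)):
    print(n,np.round(w,4),np.round(inv(w),4),np.hypot(*(inv(w)-[.1,0]).T), np.degrees(np.arctan2(inv(w)[:,1],.1-inv(w)[:,0])))
# overlay
im=imaging.read_camera("top"); ims=imaging.read_camera("scene")
th=np.linspace(0,2*np.pi,60)
def poly(im,cam,P,k,off,col):
    q=((w2px(cam,P)-off+.5)*k-.5); cv2.polylines(im,[np.round(q*16).astype(int)],False,col,1,cv2.LINE_AA,4)
outs=[]
for cam,I,(x0,y0,x1,y1) in(("top",im,(205,140,320,265)),("scene",ims,(160,150,300,260))):
    k=5; A=cv2.resize(I[y0:y1,x0:x1],None,fx=k,fy=k,interpolation=cv2.INTER_CUBIC);off=np.array([x0,y0])
    poly(A,cam,T(p,L[[0,1,3,2,0]]),k,off,(0,0,255))
    for w in bw: poly(A,cam,np.c_[w[0]+.016*np.cos(th),w[1]+.016*np.sin(th),0*th+.06],k,off,(0,255,0))
    for w in cw: poly(A,cam,np.c_[w[0]+.0125*np.cos(th),w[1]+.0125*np.sin(th),0*th+.08],k,off,(255,255,0)); 
    for w in L[4:]:
        g=T(p,w[None])[0]; poly(A,cam,np.c_[g[0]+.004*np.cos(th),g[1]+.004*np.sin(th),0*th+.062],k,off,(255,0,255))
    cv2.imwrite(f"pics/ov_{cam}.png",A)
E
```

```text
[ 0.55474621 -0.06575665  1.4823344 ] 84.93150500474655 [-1.16  1.47 -1.26 -1.4   1.45 -0.68  0.62  0.3   0.37  0.22]
b [[ 0.6488 -0.0678]
 [ 0.4989 -0.0905]
 [ 0.454  -0.0537]] [[ 0.0063 -0.0939]
 [-0.0296  0.0535]
 [ 0.0031  0.1014]] [0.13267197 0.14017377 0.1402633 ] [-45.05808875  22.42258412  46.28474099]
c [[ 0.602  -0.092 ]
 [ 0.5538 -0.1074]] [[-0.022  -0.0494]
 [-0.0415 -0.0027]] [0.13162838 0.14156581] [-22.05015586  -1.11146842]
```

View pics/ov_top.png

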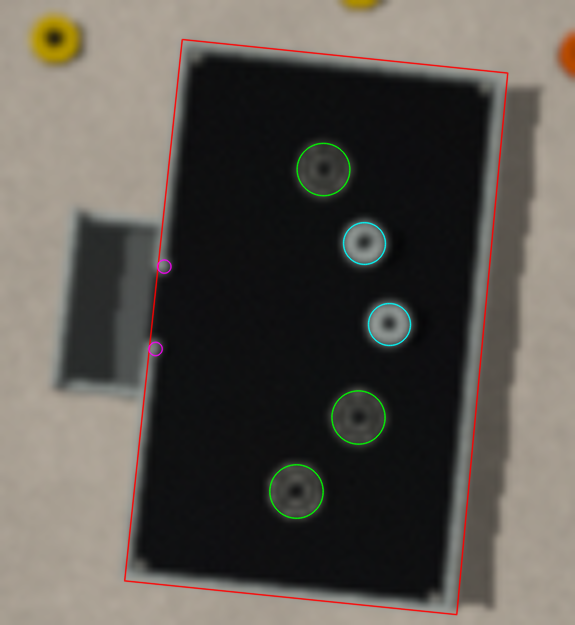

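View pics/ov_scene.png

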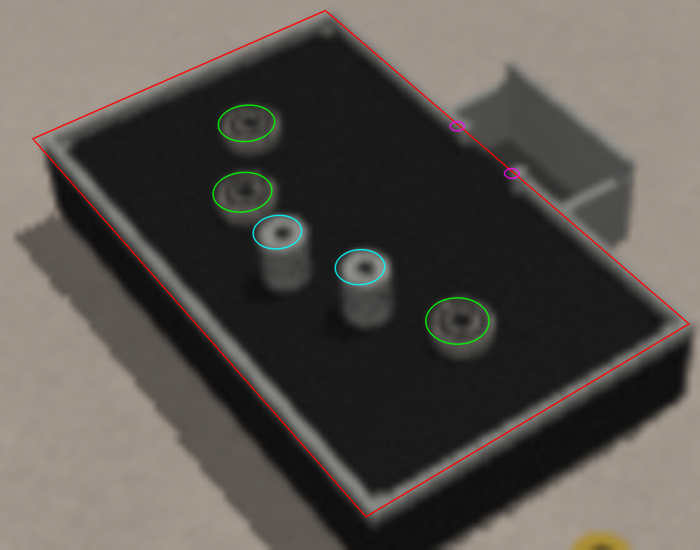

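```bash
cat >> h.py <<'E'
p=np.load("tray.npy")
def t2w(x,y):
    c,s=np.cos(p[2]),np.sin(p[2]); return np.array([p[0]+c*x-s*y,p[1]+s*x+c*y])
def w2t(w):
    d=np.atleast_2d(w)[:,:2]-p[:2];c,s=np.cos(p[2]),np.sin(p[2]);return np.c_[c*d[:,0]+s*d[:,1],-s*d[:,0]+c*d[:,1]]
def where():
    s=robot.read_state();Rm=R.from_rotvec(s['orientation']).as_matrix()
    h=[np.degrees(np.arctan2(Rm[1,i],Rm[0,i])-p[2]) for i in (0,2)]
    print("t",round(s['t'],2),"tray",np.round(w2t(s['tool_pos'])[0]*1e3,1),"z",round(s['tool_pos'][2]*1e3,1),"toolx hdg",round((h[0]+180)%360-180,1),"tilt",np.round(Rm[:,1],3),"F",np.round(s['force'],1),"open",round(s['opening']*1e3,1),"q",np.round(s['q'],2))
    return s,Rm
def plan(x,y,hdg,z):
    """target TCP tray mm, tool-x heading deg in tray frame, z mm -> tool-frame shift and rotvec deg (from current pose)"""
    s,Rm=where()
    w=np.r_[t2w(x/1e3,y/1e3),z/1e3]
    a=np.radians(hdg)+p[2]; X=np.array([np.cos(a),np.sin(a),0]);Y=np.array([0,0,-1.]);Rt=np.c_[X,Y,np.cross(X,Y)]
    print("shift mm",np.round(Rm.T@(w-s['tool_pos'])*1e3,1),"turn deg",np.round(np.degrees(R.from_matrix(Rm.T@Rt).as_rotvec()),1))
E
python3 - <<'E'
from h import *
s,Rm=where(); print(np.round(Rm,3))
# scene-based position estimates: bearing tops etc. from own pixel picks (scene crop 160,150,x5)
f=lambda c: np.array(c,float)/5+np.array([160,150])-0.4
print(np.round(w2t(px2w("scene",f([[461,322],[246,192],[250,125]]),.06))*1e3,1))
print(np.round(w2t(px2w("scene",f([[363,267],[281,232]]),.08))*1e3,1))
g=imaging.read_camera("scene")[165:200,235:280]
cv2.imwrite("pics/gate.png",cv2.resize(g,None,fx=14,fy=14,interpolation=cv2.INTER_CUBIC))
E
```

```text
t 0.85 tray [595.1 399.3] z 237.7 toolx hdg -105.4 tilt [ 0.  0. -1.] F [ 0.3 -0.   0.7] open 93.1 q [ 1.13  0.13  1.49  0.    1.52 -0.09]
[[ 0.937  0.     0.349]
 [-0.349  0.     0.937]
 [-0.    -1.     0.   ]]
[[  7.2 -96.1]
 [-28.1  51.8]
 [  3.8  98.2]]
[[-20.8 -50.8]
 [-40.1  -4.3]]
```

View pics/gate.png

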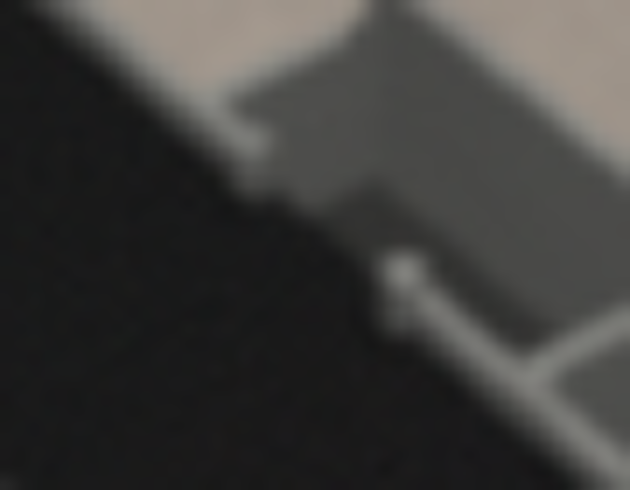

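The crop shows the two post tops at (256,142) and (403,272). I'll convert those to tray coordinates.

```bash
python3 - <<'E'
from h import *
f=lambda c: np.array(c,float)/14+np.array([235,165])-0.46
w=px2w("scene",f([[256,142],[403,272]]),.062)
print(np.round(w2t(w)*1e3,1))
g=lambda c: np.array(c,float)/5+np.array([205,140])-0.4
w=px2w("top",g([[152,347],[162,265]]),.062)
print(np.round(w2t(w)*1e3,1))
plan(-20,-100,0,120); plan(-20,-100,180,120)
E
```

```text
[[100.5  22. ]
 [ 99.8 -26.7]]
[[ 97.9  24.3]
 [ 97.2 -25.6]]
t 0.9 tray [595.  399.3] z 237.7 toolx hdg -105.4 tilt [ 0.  0. -1.] F [-0.   1.1  0.2] open 92.8 q [ 1.13  0.13  1.49  0.    1.52 -0.09]
shift mm [ 644.5  117.6 -460.7] turn deg [  -0.  -105.4    0. ]
t 0.9 tray [595.  399.3] z 237.7 toolx hdg -105.4 tilt [ 0.  0. -1.] F [-0.   1.1  0.2] open 92.8 q [ 1.13  0.13  1.49  0.    1.52 -0.09]
shift mm [ 644.5  117.6 -460.7] turn deg [-0.  74.6 -0. ]
```

```bash
python3 - <<'E'
from h import *
c,s=np.cos(p[2]),np.sin(p[2]); p2=p.copy(); d=np.array([.0027,-.0014]); p2[:2]+=[c*d[0]-s*d[1],s*d[0]+c*d[1]]; np.save("tray.npy",p2); print(p2)
st=robot.read_state()
for cam in("scene","top"): print(cam,w2px(cam,[st['tool_pos'],st['tool_pos']-[0,0,.019],[0,0,0],[.05,.3,.3]]))
im=imaging.read_camera("scene"); cv2.imwrite("pics/sz.png",cv2.resize(im[0:190,230:430],None,fx=3,fy=3))
E
```

```text
[ 0.55637927 -0.0631909   1.4823344 ]
scene [[296.77923668  35.59476879]
 [296.33388811  40.71866543]
 [148.39849864 121.77788784]
 [214.31350202  23.09870355]]
top [[ 32.31101675 325.87870965]
 [ 35.46660338 324.60844479]
 [244.05432685 384.25176292]
 [121.67053687 398.33547927]]
```

View pics/sz.png

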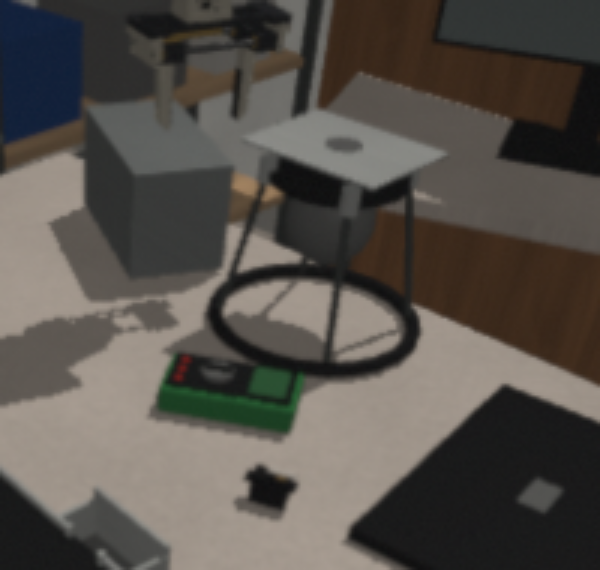

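```bash
python3 - <<'E'
from h import *
print("ring centre,R",px2w("top",[[62,251],[98,250],[60,208],[62,294]],0.0))
print("ring scene",px2w("scene",[[335,106],[300,105],[369,109],[335,89],[340,122]],0.0))
print("plate scene z?",[ (z,np.round(px2w("scene",[[345,50]],z),3),np.round(px2w("top",[[22,255]],z),3)) for z in (.2,.25,.3,.35)])
print("box base",px2w("scene",[[274,91],[305,84]],0.), px2w("top",[[55,378],[82,348]],0.0))
print([(z,px2w("scene",[[276,57],[306,53]],z)) for z in(.1,.15,.2)])
im=imaging.read_camera("top"); cv2.imwrite("pics/tz.png",cv2.resize(im[190:384,0:170],None,fx=3,fy=3))
E
```

```text
ring centre,R [[0.40107473 0.58254223]
 [0.40692013 0.46582005]
 [0.53723843 0.59504795]
 [0.2659466  0.57791682]]
ring scene [[0.39676788 0.61506027]
 [0.29792335 0.51589263]
 [0.50143957 0.69795806]
 [0.30656286 0.73143385]
 [0.48327552 0.53385727]]
plate scene z? [(0.2, array([[0.361, 0.67 ]]), array([[0.395, 0.616]])), (0.25, array([[0.433, 0.557]]), array([[0.397, 0.591]])), (0.3, array([[0.505, 0.444]]), array([[0.4  , 0.567]])), (0.35, array([[0.578, 0.332]]), array([[0.402, 0.542]]))]
box base [[0.144397   0.52166961]
 [0.18932723 0.6696214 ]] [[0.00081451 0.59552999]
 [0.09920669 0.50917544]]
[(0.1, array([[0.06559996, 0.60601675],
       [0.12245368, 0.73644064]])), (0.15, array([[0.15040837, 0.51709139],
       [0.20258233, 0.63677979]])), (0.2, array([[0.23521679, 0.42816604],
       [0.28271099, 0.53711895]]))]
```

View pics/tz.png

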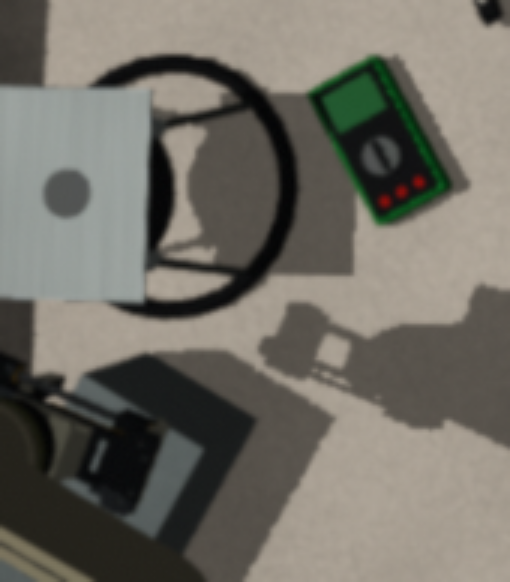

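There is a gray box below the hand and a tall stand with a plate centred near (0.40, 0.59). I'll back away from both first, up and towards -y, and then travel.

Request:
carry_out(motion=[0.017,-0.02,-0.046,0,0,0,-0.6,0.017,-0.02,-0.046,0,0,0,-0.6,0.017,-0.01,-0.046,0,0,0,-0.6,0.017,0,-0.046,0,0,0,-0.6,0.035,0,-0.035,0,4,0,-0.6])

```text
t: 1.5
tool_pos: [0.2273, 0.3216, 0.2818]
orientation: [-1.557, 0.333, -0.328]
force: [1.4, -0.5, 0.6]
opening: 0.0578
```

```bash
python3 - <<'E'
from h import *
s,_=where(); print(s['tool_pos'])
# Ba
b=np.array([4.1,-93.6]); phi=np.radians(55); t=b-35*np.array([np.cos(phi),np.sin(phi)]); print(t)
plan(t[0],t[1],-125,150)
E
```

```text
t 1.5 tray [354.2 361.8] z 281.8 toolx hdg -109.0 tilt [-0.006 -0.011 -1.   ] F [ 1.4 -0.5  0.6] open 57.8 q [ 0.83 -0.45  1.93 -0.    1.68 -0.32]
[0.22729852 0.32161788 0.28180471]
[ -15.97517527 -122.27032155]
t 1.5 tray [354.2 361.8] z 281.8 toolx hdg -109.0 tilt [-0.006 -0.011 -1.   ] F [ 1.4 -0.5  0.6] open 57.8 q [ 0.83 -0.45  1.93 -0.    1.68 -0.32]
shift mm [ 578.4  133.7 -190.7] turn deg [ 0.7 16.   0.1]
```

Request:
carry_out(motion=[0.045,0,-0.017,0,5,0,-0.6,0.046,0,-0.013,0,5,0,-0.6,0.048,0,-0.009,0,5,0,-0.6,0.048,0,-0.006,0,0,0,-0.6,0.048,0.01,-0.006,0,0,0,-0.6])

```text
t: 2.0
tool_pos: [0.399, 0.1424, 0.2772]
orientation: [-1.506, 0.536, -0.546]
force: [1.5, 1.0, -0.8]
opening: 0.0201
```

Request:
carry_out(motion=[0.048,0.01,-0.006,0,0,0,-0.6,0.048,0.01,-0.006,0,0,0,-0.6,0.048,0.01,-0.006,0,0,0,-0.6,0.048,0.01,-0.006,0,0,0,-0.6,0.048,0.01,-0.006,0,0,0,-0.6])

```text
t: 2.5
tool_pos: [0.566, -0.038, 0.2311]
orientation: [-1.502, 0.533, -0.553]
force: [-0.4, 1.0, -0.1]
opening: 0.0185
```

```bash
python3 - <<'E'
from h import *
plan(-16,-122.3,-125,130)
E
```

```text
t 2.5 tray [26.  -7.4] z 231.1 toolx hdg -124.7 tilt [ 0.011 -0.004 -1.   ] F [-0.4  1.  -0.1] open 18.5 q [-0.16  0.03  1.6  -0.    1.49 -1.03]
shift mm [117.2 102.6  30.4] turn deg [-0.2  0.3  0.7]
```

Request:
carry_out(motion=[0.04,0.02,0.01,0,0,0,-0.6,0.04,0.03,0.01,0,0,0,-0.6,0.035,0.03,0.01,0,0,0,-0.6,0.01,0.025,0,0,0,0,-0.6,0,0,0,0,0,0,-0.6])

```text
t: 3.0
tool_pos: [0.687, -0.104, 0.1231]
orientation: [-1.501, 0.538, -0.559]
force: [-0.7, 0.8, -0.3]
opening: 0.0183
```

```bash
python3 - <<'E'
from h import *
plan(-16,-122.3,-125,72.5)
s,Rm=where()
im=imaging.read_camera("scene"); 
tip=s['tool_pos']+Rm[:,1]*.019
L=[]
for sg in (-1,1):
    for dx in(-.0075,.0075): L.append(tip+Rm[:,2]*sg*s['opening']/2+Rm[:,0]*dx)
q=w2px("scene",L);print(q)
A=cv2.resize(im[150:270,160:320],None,fx=5,fy=5,interpolation=cv2.INTER_CUBIC)
for a in q: cv2.circle(A,tuple(np.round((a-[160,150]+.5)*5).astype(int)),2,(0,0,255),-1)
cv2.imwrite("pics/s1.png",A)
E
```

```text
t 3.0 tray [ -29.1 -133.7] z 123.1 toolx hdg -125.1 tilt [ 0.012 -0.005 -1.   ] F [-0.7  0.8 -0.3] open 18.3 q [-0.22  0.44  1.33 -0.    1.36 -1.09]
shift mm [-17.5  50.4   4. ] turn deg [-0.2 -0.1  0.7]
t 3.0 tray [ -29.1 -133.7] z 123.1 toolx hdg -125.1 tilt [ 0.012 -0.005 -1.   ] F [-0.7  0.8 -0.3] open 18.3 q [-0.22  0.44  1.33 -0.    1.36 -1.09]
[[246.52560483 215.07115858]
 [246.69268794 219.76328941]
 [254.30053151 214.8597989 ]
 [254.57253719 219.54644897]]
```

View pics/s1.png

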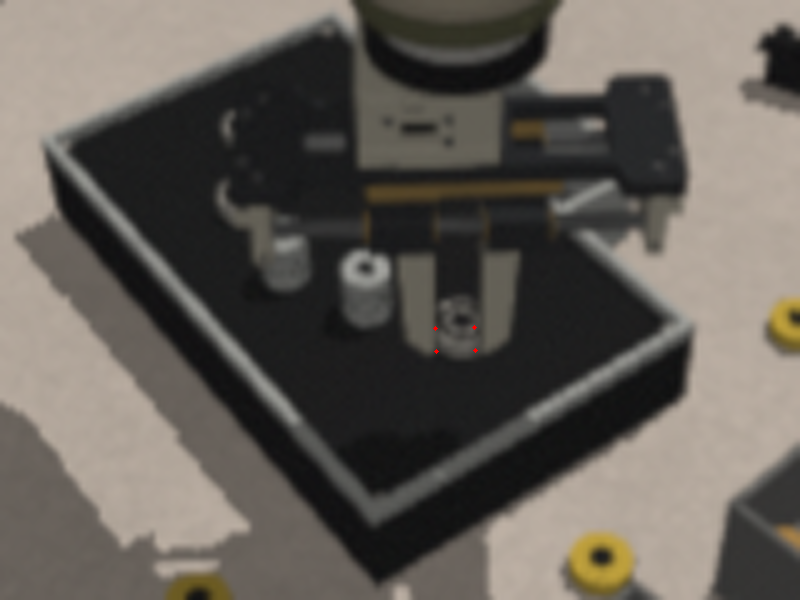

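The fingers sit where predicted, with the gap at crop x 435–480, straddling bearing A's line of push. Now I'll descend behind it.

Request:
carry_out(motion=[-0.015,0,0.004,0,0,0.7,-0.6,0,0.02,0,0,0,0,-0.6,0,0.02,0,0,0,0,-0.6,0,0.008,0,0,0,0,-0.6,0,0,0,0,0,0,-0.6])

```text
t: 3.55
tool_pos: [0.6797, -0.0851, 0.0882]
orientation: [-1.493, 0.534, -0.556]
force: [-0.2, 0.0, 0.1]
opening: 0.0186
```

```bash
python3 - <<'E'
from h import *
b=np.array([70,-1.]); phi=np.radians(55); t=b-21*np.array([np.cos(phi),np.sin(phi)]); print(t)
plan(t[0],t[1],-125,72.5)
s,Rm=where()
im=imaging.read_camera("scene"); 
A=cv2.resize(im[150:270,160:320],None,fx=5,fy=5,interpolation=cv2.INTER_CUBIC)
cv2.imwrite("pics/s2.png",A)
E
```

```text
[ 57.95489484 -18.20219293]
t 3.55 tray [ -11.  -124.8] z 88.2 toolx hdg -124.9 tilt [ 0.016  0.002 -1.   ] F [-0.2  0.   0.1] open 18.6 q [-0.2   0.45  1.39  0.01  1.29 -1.08]
shift mm [-127.    14.4   -4.6] turn deg [-0.7  0.1  0.6]
t 3.55 tray [ -11.  -124.8] z 88.2 toolx hdg -124.9 tilt [ 0.016  0.002 -1.   ] F [-0.2  0.   0.1] open 18.6 q [-0.2   0.45  1.39  0.01  1.29 -1.08]
```

View pics/s2.png

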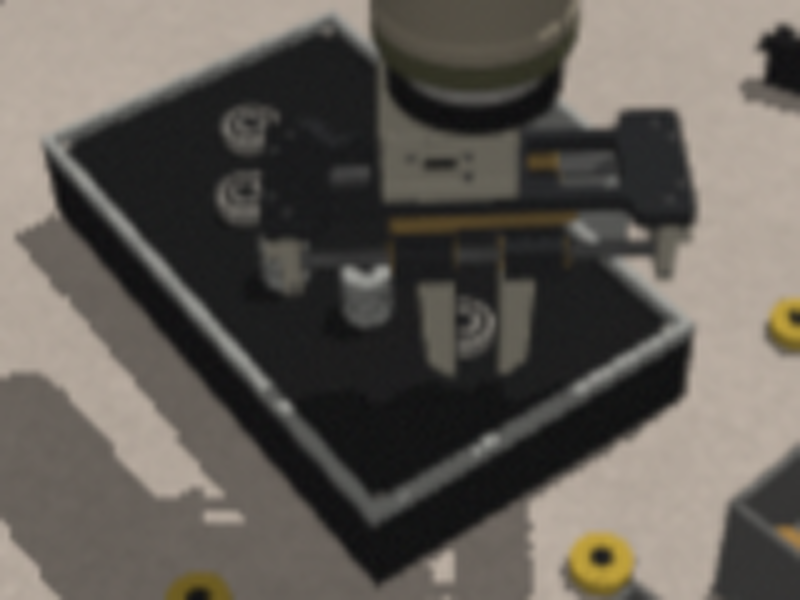

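Request:
carry_out(motion=[0,0.008,-0.004,0,0,0,-0.6,0,0.008,-0.002,0,0,0,-0.6,0,0.003,0,0,0,0,-0.6,0,0,0,0,0,0,-0.6,0,0,0,0,0,0,-0.6])

```text
t: 4.1
tool_pos: [0.6782, -0.0902, 0.0732]
orientation: [-1.492, 0.529, -0.561]
force: [0.5, -0.2, -0.4]
opening: 0.0184
```

```bash
python3 - <<'E'
from h import *
plan(57.95,-18.2,-125,72.5)
E
```

```text
t 4.1 tray [ -16.1 -123.7] z 73.2 toolx hdg -124.9 tilt [ 0.022  0.001 -1.   ] F [ 0.5 -0.2 -0.4] open 18.4 q [-0.21  0.45  1.41  0.01  1.26 -1.09]
shift mm [-128.9   -1.4    0.4] turn deg [-0.9  0.1  0.9]
```

Request:
carry_out(motion=[-0.012,0,0,-0.9,0,0.9,-0.6,-0.012,0,0,0,0,0,-0.6,-0.012,0,0,0,0,0,-0.6,-0.012,0,0,0,0,0,-0.6,-0.012,0,0,0,0,0,-0.6])

```text
t: 4.6
tool_pos: [0.6299, -0.0498, 0.0735]
orientation: [-1.504, 0.551, -0.544]
force: [-0.2, -0.6, -0.5]
opening: 0.0187
```

```bash
python3 - <<'E'
from h import *
plan(57.95,-18.2,-125,72.5)
im=imaging.read_camera("scene"); 
A=cv2.resize(im[150:270,160:320],None,fx=5,fy=5,interpolation=cv2.INTER_CUBIC)
cv2.imwrite("pics/s3.png",A)
E
```

```text
t 4.6 tray [ 19.8 -72.1] z 73.5 toolx hdg -125.0 tilt [-0.005 -0.001 -1.   ] F [-0.2 -0.6 -0.5] open 18.7 q [-0.16  0.35  1.54 -0.    1.25 -1.03]
shift mm [-66.    1.2   0.4] turn deg [ 0.2  0.  -0.2]
```

View pics/s3.png

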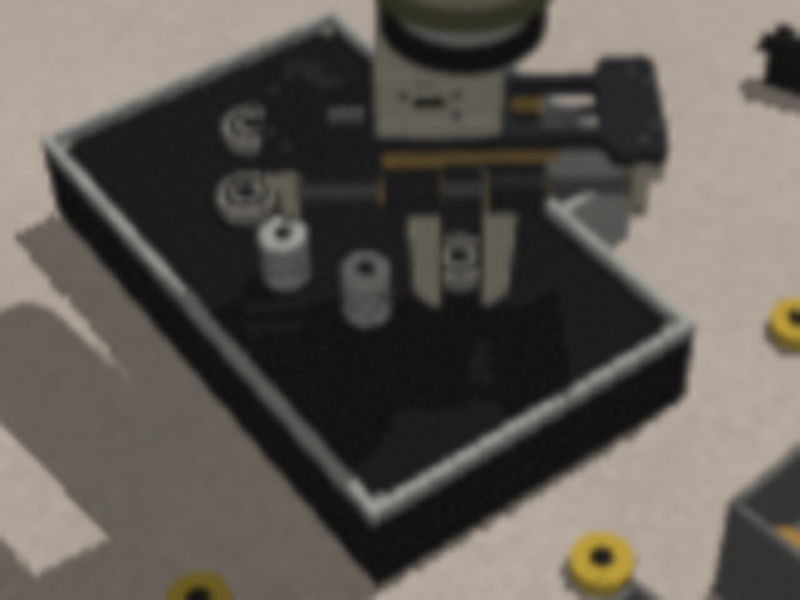

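The bearing is cradled between the tips at crop (460,255). I'll keep pushing to just short of the gate.

Request:
carry_out(motion=[-0.012,0,0,0,0,0,-0.6,-0.012,0,0,0,0,0,-0.6,-0.012,0,0,0,0,0,-0.6,-0.012,0,0,0,0,0,-0.6,-0.008,0,0,0,0,0,-0.6])

```text
t: 5.15
tool_pos: [0.5834, -0.0099, 0.0742]
orientation: [-1.505, 0.552, -0.541]
force: [0.5, -0.3, -0.1]
opening: 0.0184
```

```bash
python3 - <<'E'
from h import *
plan(57.95,-18.2,-125,72.5)
E
```

```text
t 5.15 tray [ 55.5 -22.2] z 74.2 toolx hdg -124.9 tilt [-0.007 -0.001 -1.   ] F [ 0.5 -0.3 -0.1] open 18.4 q [-0.1   0.23  1.69 -0.    1.23 -0.98]
shift mm [-4.7  1.8 -0.2] turn deg [ 0.3  0.1 -0.3]
```

Request:
carry_out(motion=[-0.005,0.001,0,0,0,0,-0.6,0,0,0,0,0,0,-0.6,0.006,0,0,0,0,0,-0.6,0.001,0,-0.0035,0,7.5,0,-0.6,0,0,-0.0035,0,7.5,0,-0.6])

```text
t: 5.65
tool_pos: [0.5805, -0.0161, 0.0738]
orientation: [-1.441, 0.756, -0.749]
force: [0.2, -0.1, -0.6]
opening: 0.0183
```

Request:
carry_out(motion=[0,0,-0.0035,0,7.5,0,-0.6,0,0,-0.0035,0,7.5,0,-0.6,0,0,-0.0035,0,7.5,0,-0.6,0,0,-0.0035,0,7.5,0,-0.6,0,0,-0.003,0,7,0,-0.6])

```text
t: 6.15
tool_pos: [0.5675, -0.0258, 0.0741]
orientation: [-1.18, 1.262, -1.261]
force: [-0.2, -0.3, 1.4]
opening: 0.0183
```

```bash
python3 - <<'E'
from h import *
plan(43,0,180,72.5)
im=imaging.read_camera("scene"); 
A=cv2.resize(im[150:270,160:320],None,fx=5,fy=5,interpolation=cv2.INTER_CUBIC)
cv2.imwrite("pics/s4.png",A)
E
```

```text
t 6.15 tray [38.3 -7.8] z 74.1 toolx hdg -178.9 tilt [-0.004 -0.003 -1.   ] F [-0.2 -0.3  1.4] open 18.3 q [-0.13  0.19  1.73 -0.    1.22 -0.06]
shift mm [-4.9  1.6 -7.7] turn deg [0.2 1.1 0.2]
```

View pics/s4.png

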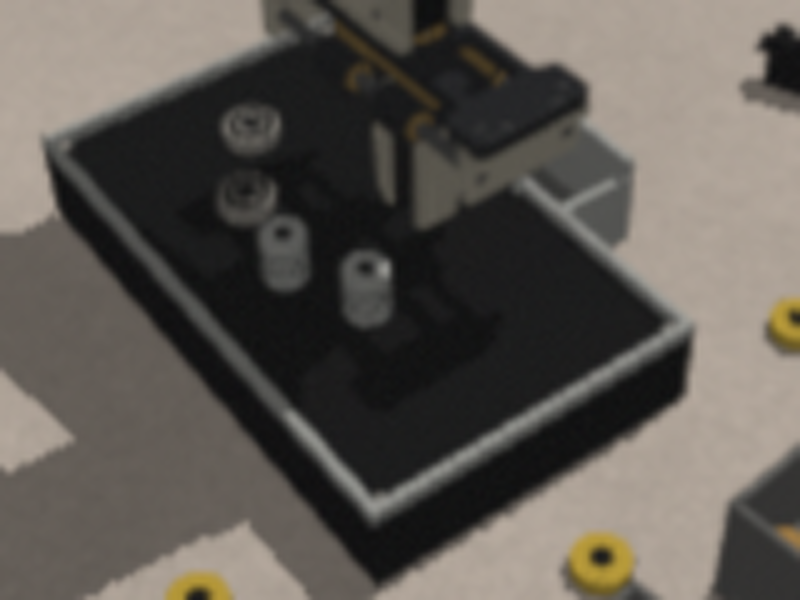

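Request:
carry_out(motion=[0,0.001,-0.005,0,1,0,-0.6,0,0,-0.003,0,0,0,-0.6,0,0,-0.001,0,0,0,-0.6,0,0,0,0,0,0,-0.6,0,0,0,0,0,0,-0.6])

```text
t: 6.7
tool_pos: [0.5586, -0.0261, 0.073]
orientation: [-1.172, 1.275, -1.274]
force: [0.6, 0.3, 0.5]
opening: 0.0189
```

```bash
python3 - <<'E'
from h import *
plan(82,0,180,72.5)
im=imaging.read_camera("top"); 
A=cv2.resize(im[140:260,205:320],None,fx=5,fy=5,interpolation=cv2.INTER_CUBIC)
cv2.imwrite("pics/t4.png",A)
E
```

```text
t 6.7 tray [37.1  1.1] z 73.0 toolx hdg -179.9 tilt [-0.004 -0.003 -1.   ] F [0.6 0.3 0.5] open 18.9 q [-0.14  0.17  1.76 -0.    1.22 -0.05]
shift mm [-44.9   0.4   1.1] turn deg [0.2 0.1 0.2]
```

View pics/t4.png

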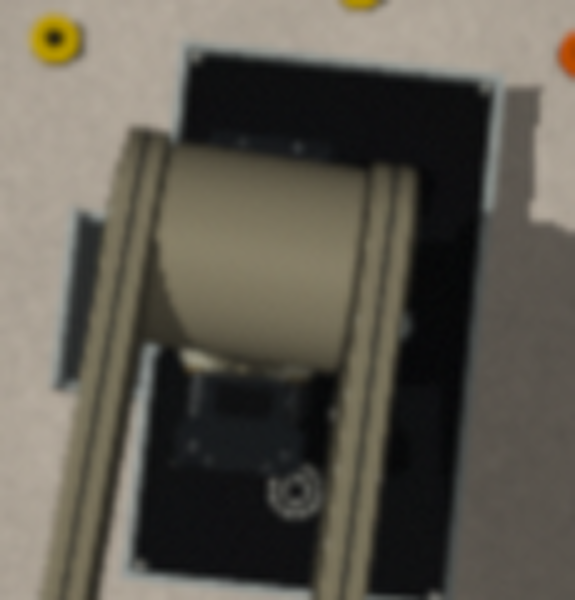

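Request:
carry_out(motion=[-0.008,0,0.001,0,0,0,-0.6,-0.008,0,0,0,0,0,-0.6,-0.008,0,0,0,0,0,-0.6,-0.008,0,0,0,0,0,-0.6,-0.005,0,0,0,0,0,-0.6])

```text
t: 7.25
tool_pos: [0.5635, 0.0138, 0.0731]
orientation: [-1.172, 1.274, -1.273]
force: [0.6, -1.2, -0.3]
opening: 0.0188
```

```bash
python3 - <<'E'
from h import *
plan(83,0,180,72.5)
im=imaging.read_camera("scene"); 
A=cv2.resize(im[140:230,200:320],None,fx=6,fy=6,interpolation=cv2.INTER_CUBIC)
cv2.imwrite("pics/s5.png",A)
E
```

```text
t 7.25 tray [77.3 -0.3] z 73.1 toolx hdg -179.9 tilt [-0.004 -0.003 -1.   ] F [ 0.6 -1.2 -0.3] open 18.8 q [-0.06  0.18  1.75 -0.    1.22  0.02]
shift mm [-5.7  0.6 -0.3] turn deg [0.2 0.1 0.2]
```

View pics/s5.png

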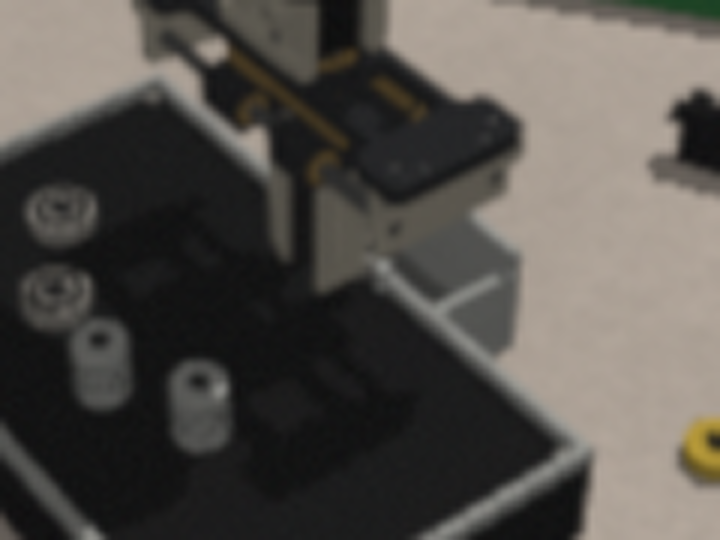

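Request:
carry_out(motion=[-0.003,0,0,0,0,0,-0.6,-0.003,0,0,0,0,0,-0.6,-0.001,0,0,0,0,0,-0.6,0,0,0,0,0,0,-0.6,0,0,0,0,0,0,-0.6])

```text
t: 7.8
tool_pos: [0.5642, 0.022, 0.0732]
orientation: [-1.172, 1.273, -1.273]
force: [-0.0, -0.4, -0.1]
opening: 0.0186
```

```bash
python3 - <<'E'
from h import *
plan(83,0,180,72.5)
im=imaging.read_camera("scene"); 
A=cv2.resize(im[140:230,200:320],None,fx=6,fy=6,interpolation=cv2.INTER_CUBIC)
cv2.imwrite("pics/s6.png",A)
E
```

```text
t 7.8 tray [85.6 -0.3] z 73.2 toolx hdg -179.8 tilt [-0.003 -0.003 -1.   ] F [-0.  -0.4 -0.1] open 18.6 q [-0.05  0.18  1.75 -0.    1.22  0.04]
shift mm [ 2.6  0.7 -0.3] turn deg [0.2 0.2 0.2]
```

View pics/s6.png

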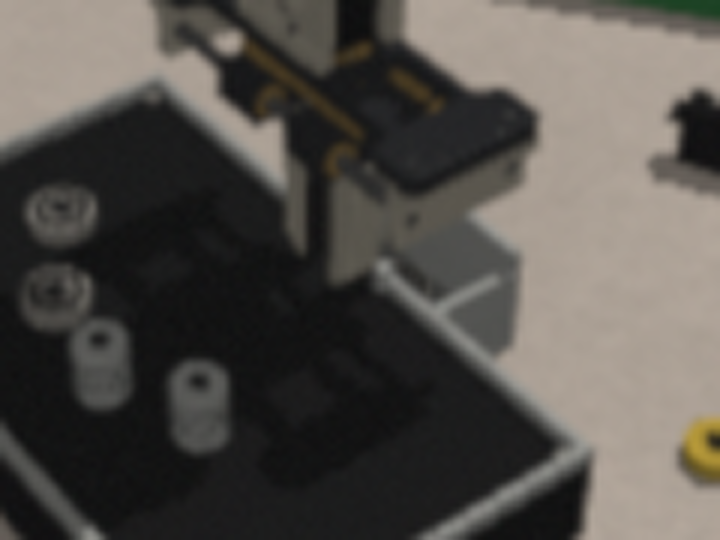

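Request:
carry_out(motion=[0.015,0,0,0,0,0,-0.6,0.03,-0.01,0,0,0,0,-0.6,0.03,-0.03,0,0,4,0,-0.6,0.03,-0.03,0.01,0,8,0,-0.6,0.03,0,0.02,0,8,0,-0.6])

```text
t: 8.35
tool_pos: [0.5707, -0.1226, 0.1438]
orientation: [-0.978, 1.528, -1.524]
force: [1.3, -0.3, 0.7]
opening: 0.0187
```

```bash
python3 - <<'E'
from h import *
plan(-65,72,152,130)
im=imaging.read_camera("scene"); 
A=cv2.resize(im[140:230,200:320],None,fx=6,fy=6,interpolation=cv2.INTER_CUBIC)
cv2.imwrite("pics/s7.png",A)
E
```

```text
t 8.35 tray [-57.9 -19.5] z 143.8 toolx hdg 160.0 tilt [-0.008 -0.002 -1.   ] F [ 1.3 -0.3  0.7] open 18.7 q [-0.3   0.16  1.63 -0.    1.36  0.14]
shift mm [ 37.9  14.5 -83.5] turn deg [0.3 8.  0.3]
```

View pics/s7.png

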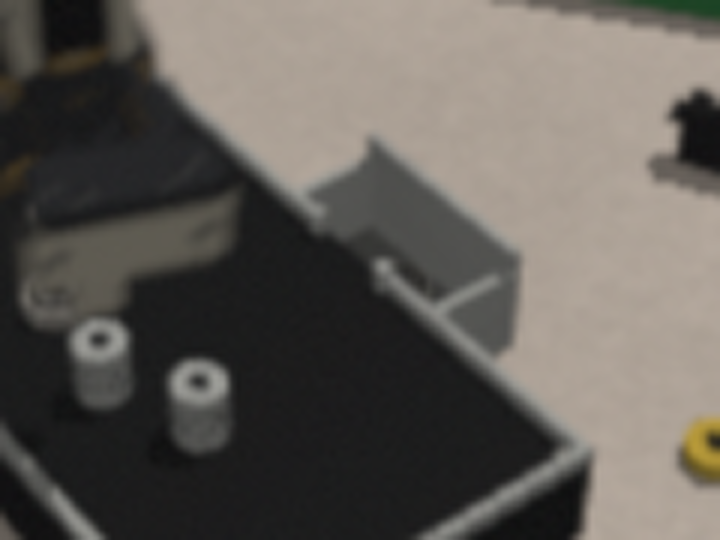

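Bearing 1 has dropped: its ring shows in the slot at crop (420,285), the deck before the gate is empty, and the couplings are untouched. Next I'll go behind the middle bearing.

Request:
carry_out(motion=[0.005,0,-0.025,0,8,0,-0.6,0.012,0,-0.027,0,0,0,-0.6,0.012,0,-0.025,0,0,0,-0.6,0.006,0,-0.008,0,0,0,-0.6,0,0,0,0,0,0,-0.6])

```text
t: 8.9
tool_pos: [0.4756, -0.1204, 0.1416]
orientation: [-0.879, 1.635, -1.636]
force: [0.9, 0.7, 0.1]
opening: 0.0186
```

```bash
python3 - <<'E'
from h import *
plan(-65,72,152,72.5)
im=imaging.read_camera("scene"); 
A=cv2.resize(im[140:230,160:280],None,fx=6,fy=6,interpolation=cv2.INTER_CUBIC)
cv2.imwrite("pics/s8.png",A)
E
```

```text
t 8.9 tray [-64.1  75.5] z 141.6 toolx hdg 151.0 tilt [-0.01  -0.006 -1.   ] F [0.9 0.7 0.1] open 18.6 q [-0.35 -0.09  1.89 -0.01  1.35  0.25]
shift mm [-1.6 69.   3.8] turn deg [ 0.3 -1.   0.6]
```

View pics/s8.png

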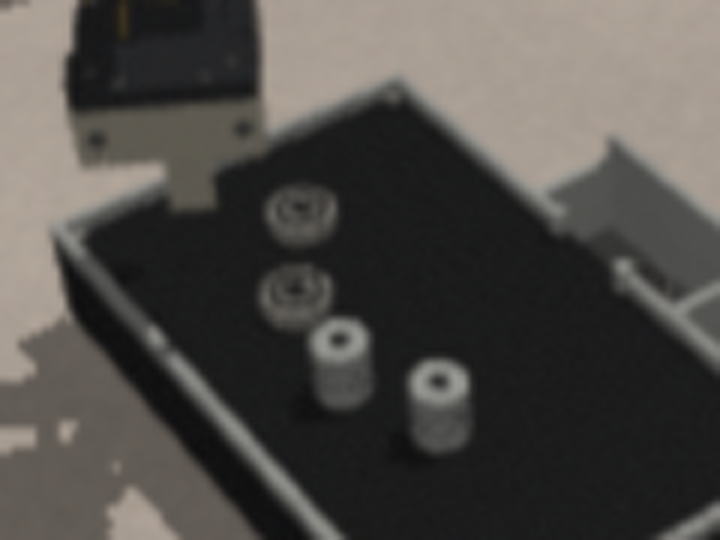

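Request:
carry_out(motion=[0,0.015,0.004,0,-1,0.6,-0.6,0,0.02,0,0,0,0,-0.6,0,0.02,0,0,0,0,-0.6,0,0.01,0,0,0,0,-0.6,0,0.002,0,0,0,0,-0.6])

```text
t: 9.45
tool_pos: [0.4855, -0.1249, 0.0748]
orientation: [-0.876, 1.618, -1.619]
force: [0.7, 0.3, -0.5]
opening: 0.0187
```

```bash
python3 - <<'E'
from h import *
plan(-65,72,152,72.5)
E
```

```text
t 9.45 tray [-67.7  65.1] z 74.8 toolx hdg 152.1 tilt [ 0.003  0.001 -1.   ] F [ 0.7  0.3 -0.5] open 18.7 q [-0.36  0.01  1.93  0.    1.21  0.22]
shift mm [ 0.8  2.2 -7.3] turn deg [-0.1  0.1 -0.1]
```

Request:
carry_out(motion=[0,0.0015,-0.004,0,0,0,-0.6,0,0,-0.002,0,0,0,-0.6,0,0,-0.001,0,0,0,-0.6,0,0,0,0,0,0,-0.6,0,0,0,0,0,0,-0.6])

```text
t: 9.95
tool_pos: [0.4814, -0.1213, 0.0758]
orientation: [-0.874, 1.614, -1.62]
force: [0.1, 0.1, 0.5]
opening: 0.0184
```

```bash
python3 - <<'E'
from h import *
ph=np.radians(-28)
plan(70-21*np.cos(ph),-21*np.sin(ph),152,72.5)
E
```

```text
t 9.95 tray [-64.5  69.6] z 75.8 toolx hdg 152.1 tilt [ 0.006 -0.    -1.   ] F [0.1 0.1 0.5] open 18.4 q [-0.35 -0.01  1.94  0.    1.2   0.22]
shift mm [-130.4    3.7   -1.5] turn deg [-0.3  0.1 -0.2]
```

Request:
carry_out(motion=[-0.004,0.003,-0.0015,0,0,0,-0.6,-0.01,0.001,0,0,0,0,-0.6,-0.012,0,0,0,0,0,-0.6,-0.012,0,0,0,0,0,-0.6,-0.012,0,0,0,0,0,-0.6])

```text
t: 10.45
tool_pos: [0.5096, -0.0759, 0.0724]
orientation: [-0.871, 1.614, -1.622]
force: [0.2, -0.3, 0.0]
opening: 0.0185
```

```bash
python3 - <<'E'
from h import *
ph=np.radians(-28)
plan(70-21*np.cos(ph),-21*np.sin(ph),152,72.5)
im=imaging.read_camera("scene"); 
A=cv2.resize(im[140:230,160:280],None,fx=6,fy=6,interpolation=cv2.INTER_CUBIC)
cv2.imwrite("pics/s9.png",A)
E
```

```text
t 10.45 tray [-16.8  45.5] z 72.4 toolx hdg 152.0 tilt [ 0.008 -0.001 -1.   ] F [ 0.2 -0.3  0. ] open 18.5 q [-0.25  0.04  1.9   0.    1.2   0.33]
shift mm [-77.    0.2  -0.6] turn deg [-0.4  0.  -0.2]
```

View pics/s9.png

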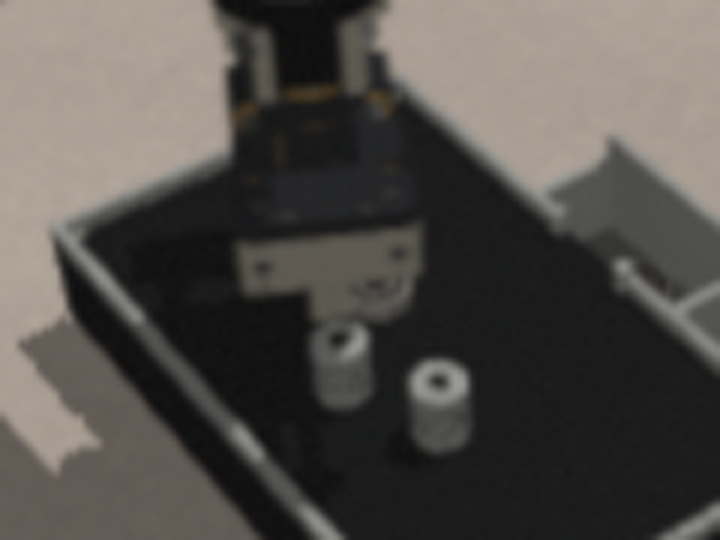

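Request:
carry_out(motion=[-0.012,0,0,-0.4,0,0,-0.6,-0.012,0,0,0,0,0,-0.6,-0.012,0,0,0,0,0,-0.6,-0.012,0,0,0,0,0,-0.6,-0.012,0,0,0,0,0,-0.6])

```text
t: 11.0
tool_pos: [0.5457, -0.0197, 0.0726]
orientation: [-0.876, 1.621, -1.616]
force: [0.9, -0.7, 0.5]
opening: 0.0187
```

```bash
python3 - <<'E'
from h import *
ph=np.radians(-28)
plan(70-21*np.cos(ph),-21*np.sin(ph),152,72.5)
E
```

```text
t 11.0 tray [42.4 14.4] z 72.6 toolx hdg 152.1 tilt [ 0.002  0.004 -1.   ] F [ 0.9 -0.7  0.5] open 18.7 q [-0.13  0.13  1.8   0.    1.21  0.44]
shift mm [-10.2   0.2  -0.2] turn deg [ 0.   0.1 -0.3]
```

Request:
carry_out(motion=[-0.006,0,0,0,0,0,-0.6,0,0,0,0,0,0,-0.6,0.007,0,0,0,0,0,-0.6,0.001,0,0.004,0,-7,0,-0.6,0,0,0.0042,0,-7,0,-0.6])

```text
t: 11.5
tool_pos: [0.5517, -0.0245, 0.0723]
orientation: [-1.035, 1.445, -1.44]
force: [1.1, -0.0, -0.0]
opening: 0.0188
```

Request:
carry_out(motion=[0,0,0.0042,0,-7,0,-0.6,0,0,0.004,0,-7,0,-0.6,0,0,0,0,0,0,-0.6,0,0,0,0,0,0,-0.6,0,0,0,0,0,0,-0.6])

```text
t: 12.0
tool_pos: [0.5577, -0.0308, 0.072]
orientation: [-1.17, 1.267, -1.263]
force: [0.4, 0.2, 0.2]
opening: 0.0187
```

```bash
python3 - <<'E'
from h import *
plan(84,0,180,72.5)
E
```

```text
t 12.0 tray [32.4  1.5] z 72.0 toolx hdg -179.3 tilt [-0.     0.003 -1.   ] F [0.4 0.2 0.2] open 18.7 q [-0.15  0.16  1.77  0.    1.21 -0.07]
shift mm [-51.6  -0.3   2.2] turn deg [ 0.   0.7 -0.2]
```

Request:
carry_out(motion=[-0.005,0,0.0015,0,0.7,0,-0.6,-0.009,0,0,0,0,0,-0.6,-0.009,0,0,0,0,0,-0.6,-0.009,0,0,0,0,0,-0.6,-0.007,0,0,0,0,0,-0.6])

```text
t: 12.5
tool_pos: [0.5626, 0.0108, 0.0722]
orientation: [-1.161, 1.281, -1.277]
force: [-0.4, 0.2, 1.1]
opening: 0.0185
```

```bash
python3 - <<'E'
from h import *
plan(84,0,180,72.5)
E
```

```text
t 12.5 tray [74.2  0.4] z 72.2 toolx hdg 179.6 tilt [-0.001  0.003 -1.   ] F [-0.4  0.2  1.1] open 18.5 q [-0.07  0.17  1.75  0.    1.21  0.02]
shift mm [-9.8 -0.3  0.3] turn deg [ 0.  -0.4 -0.2]
```

Request:
carry_out(motion=[-0.005,0,0,0,0,0,-0.6,-0.004,0,0,0,0,0,-0.6,-0.001,0,0,0,0,0,-0.6,0,0,0,0,0,0,-0.6,0,0,0,0,0,0,-0.6])

```text
t: 13.0
tool_pos: [0.5642, 0.0225, 0.0728]
orientation: [-1.162, 1.278, -1.276]
force: [-0.4, -1.5, 0.9]
opening: 0.0185
```

```bash
python3 - <<'E'
from h import *
plan(85,0,180,72.5)
im=imaging.read_camera("scene"); 
A=cv2.resize(im[140:230,200:320],None,fx=6,fy=6,interpolation=cv2.INTER_CUBIC)
cv2.imwrite("pics/s10.png",A)
E
```

```text
t 13.0 tray [86.1 -0.2] z 72.8 toolx hdg 179.7 tilt [ 0.001  0.002 -1.   ] F [-0.4 -1.5  0.9] open 18.5 q [-0.05  0.18  1.75  0.    1.22  0.04]
shift mm [ 1.1  0.3 -0.2] turn deg [-0.  -0.3 -0.1]
```

View pics/s10.png

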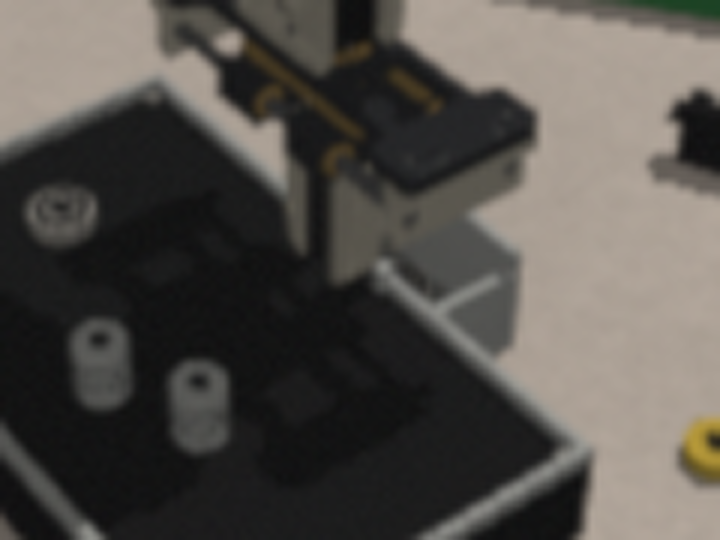

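Request:
carry_out(motion=[0.015,0,0,0,0,0,-0.6,0.03,-0.01,0,0,0,0,-0.6,0.03,-0.03,0,0,4,0,-0.6,0.02,-0.03,-0.01,0,8,0,-0.6,0.01,0,-0.02,0,8,0,-0.6])

```text
t: 13.55
tool_pos: [0.5199, -0.08, 0.1428]
orientation: [-0.963, 1.536, -1.529]
force: [0.2, -0.1, 0.0]
opening: 0.0184
```

```bash
python3 - <<'E'
from h import *
plan(-20.7,132.6,124.4,130)
im=imaging.read_camera("scene"); 
A=cv2.resize(im[140:230,200:320],None,fx=6,fy=6,interpolation=cv2.INTER_CUBIC)
cv2.imwrite("pics/s11.png",A)
E
```

```text
t 13.55 tray [-20.   34.9] z 142.8 toolx hdg 159.3 tilt [-0.003  0.003 -1.   ] F [ 0.2 -0.1  0. ] open 18.4 q [-0.25 -0.    1.8   0.    1.34  0.2 ]
shift mm [ 35.2  13.1 -91.1] turn deg [ 0.2 34.9  0. ]
```

View pics/s11.png

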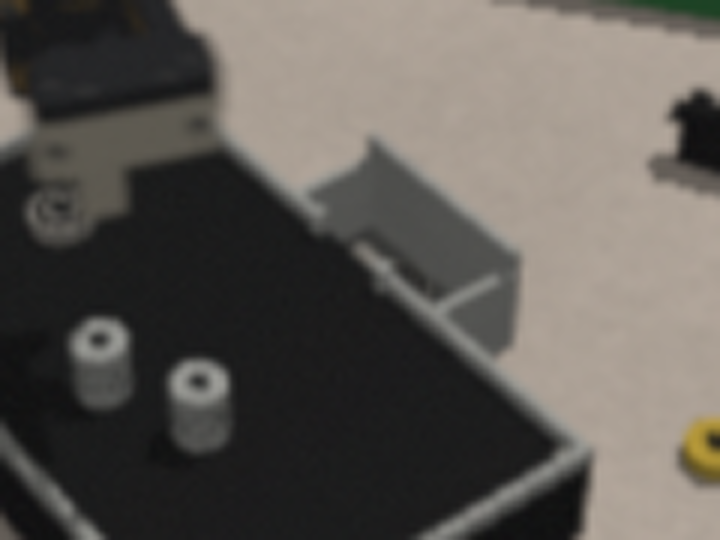

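A light streak now shows at the gate, crop (372,250). I need to see whether bearing 2 fell fully, so I'll use an enlarged crop plus the top view.

```bash
python3 - <<'E'
from h import *
im=imaging.read_camera("scene"); A=cv2.resize(im[160:205,240:290],None,fx=10,fy=10,interpolation=cv2.INTER_CUBIC)
im=imaging.read_camera("top"); B=cv2.resize(im[175:220,212:245],None,fx=10,fy=10,interpolation=cv2.INTER_CUBIC)
print(w2px("scene",[[*t2w(.1,-.021),.05],[*t2w(.1,.021),.05],[*t2w(.096,.025),.062],[*t2w(.096,-.025),.062]]))
cv2.imwrite("pics/z1.png",np.hstack([A,B]))
E
```

```text
[[263.06941416 185.90388232]
 [253.92427518 177.99697045]
 [251.98156034 174.62937423]
 [262.94989914 184.06169415]]
```

View pics/z1.png

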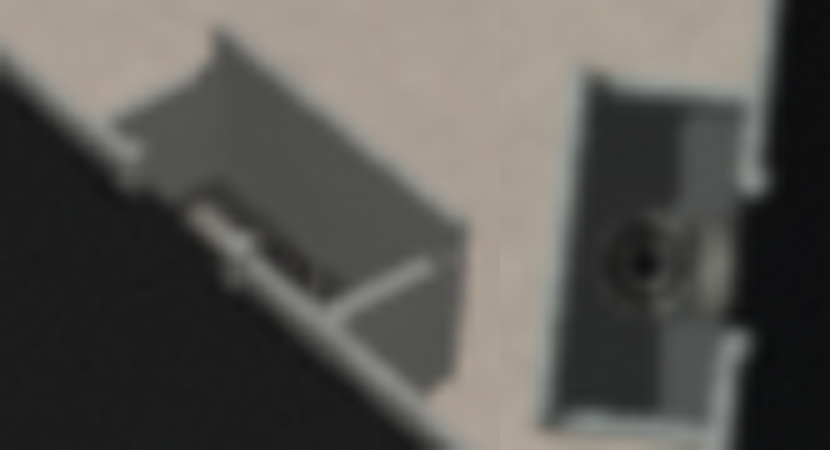

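Bearing 2 stands on its edge on the slot floor, between bearing 1 (lying flat) and the deck wall. That puts its centre near z 22 mm, well below the 45 mm limit, so two are in. Next is the third bearing.

Request:
carry_out(motion=[0.009,0,-0.022,0,8.5,0,-0.6,0.012,0,-0.021,0,8.5,0,-0.6,0.014,0,-0.018,0,8.5,0,-0.6,0.016,0,-0.015,0,8,0,-0.6,0,0,0,0,0,0,-0.6])

```text
t: 14.2
tool_pos: [0.4219, -0.0705, 0.1352]
orientation: [-0.545, 1.931, -1.908]
force: [0.6, 0.2, 0.5]
opening: 0.0182
```

```bash
python3 - <<'E'
from h import *
plan(-20.7,132.6,124.4,72.5)
im=imaging.read_camera("scene"); 
A=cv2.resize(im[140:230,160:280],None,fx=6,fy=6,interpolation=cv2.INTER_CUBIC)
cv2.imwrite("pics/s12.png",A)
E
```

```text
t 14.2 tray [-19.1 133.3] z 135.2 toolx hdg 126.1 tilt [-0.014  0.008 -1.   ] F [0.6 0.2 0.5] open 18.2 q [-0.29 -0.26  2.05  0.    1.37  0.74]
shift mm [-0.2 62.7  2.6] turn deg [0.8 1.7 0.5]
```

View pics/s12.png

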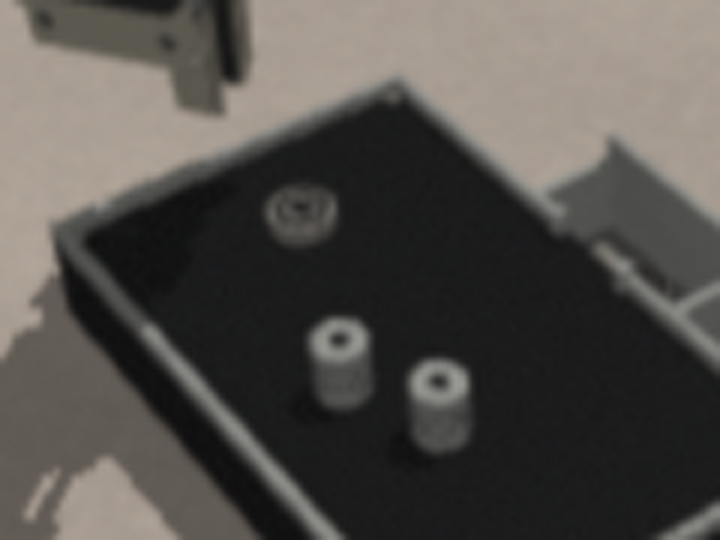

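Request:
carry_out(motion=[-0.004,0.015,0.002,0.8,1.7,0.5,-0.6,0,0.018,0,0,0,0,-0.6,0,0.015,0,0,0,0,-0.6,0,0.006,0,0,0,0,-0.6,0,0,0,0,0,0,-0.6])

```text
t: 14.75
tool_pos: [0.4337, -0.0703, 0.0803]
orientation: [-0.526, 1.911, -1.914]
force: [-0.7, -0.6, 0.3]
opening: 0.0186
```

```bash
python3 - <<'E'
from h import *
plan(-17.8,128.4,124.4,72.5)
E
```

```text
t 14.75 tray [-17.9 121.6] z 80.3 toolx hdg 126.2 tilt [ 0.006 -0.    -1.   ] F [-0.7 -0.6  0.3] open 18.6 q [-0.28 -0.18  2.09  0.    1.23  0.75]
shift mm [ 5.5  7.8 -4.1] turn deg [-0.2  1.8 -0.3]
```

Request:
carry_out(motion=[0.005,0,-0.003,0,1.5,0,-0.6,0,0.003,-0.001,0,0,0,-0.6,0,0.004,0,0,0,0,-0.6,0,0.002,0,0,0,0,-0.6,0,0,0,0,0,0,-0.6])

```text
t: 15.25
tool_pos: [0.4291, -0.0697, 0.0728]
orientation: [-0.502, 1.923, -1.93]
force: [-0.0, 0.2, 1.1]
opening: 0.0186
```

```bash
python3 - <<'E'
from h import *
ph=np.radians(-55.6)
plan(70-21*np.cos(ph),-21*np.sin(ph),124.4,72.5)
im=imaging.read_camera("scene"); 
A=cv2.resize(im[140:230,160:280],None,fx=6,fy=6,interpolation=cv2.INTER_CUBIC)
cv2.imwrite("pics/s13.png",A)
E
```

```text
t 15.25 tray [-17.8 126.2] z 72.8 toolx hdg 124.8 tilt [ 0.01  -0.001 -1.   ] F [-0.   0.2  1.1] open 18.6 q [-0.28 -0.19  2.11  0.    1.21  0.77]
shift mm [-132.7    1.3   -0.2] turn deg [-0.3  0.4 -0.5]
```

View pics/s13.png

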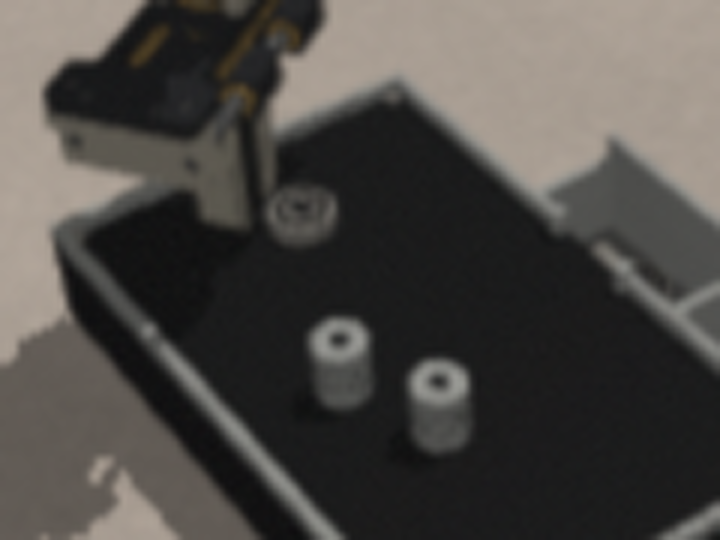

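The tips are lowered just behind bearing 3, which is at crop (300,212). Now I'll push.

Request:
carry_out(motion=[-0.006,0,0,0,0,-0.5,-0.6,-0.012,0,0,0,0,0,-0.6,-0.012,0,0,0,0,0,-0.6,-0.012,0,0,0,0,0,-0.6,-0.012,0,0,0,0,0,-0.6])

```text
t: 15.8
tool_pos: [0.4802, -0.0411, 0.0735]
orientation: [-0.51, 1.923, -1.936]
force: [0.5, -0.5, 0.1]
opening: 0.0187
```

```bash
python3 - <<'E'
from h import *
ph=np.radians(-55.6)
plan(70-21*np.cos(ph),-21*np.sin(ph),124.4,72.5)
im=imaging.read_camera("scene"); 
A=cv2.resize(im[140:230,160:280],None,fx=6,fy=6,interpolation=cv2.INTER_CUBIC)
cv2.imwrite("pics/s14.png",A)
E
```

```text
t 15.8 tray [15.3 77.8] z 73.5 toolx hdg 124.7 tilt [ 0.003 -0.006 -1.   ] F [ 0.5 -0.5  0.1] open 18.7 q [-0.19 -0.05  1.98 -0.01  1.2   0.87]
shift mm [-74.1   0.9  -0.8] turn deg [-0.4  0.3  0. ]
```

View pics/s14.png

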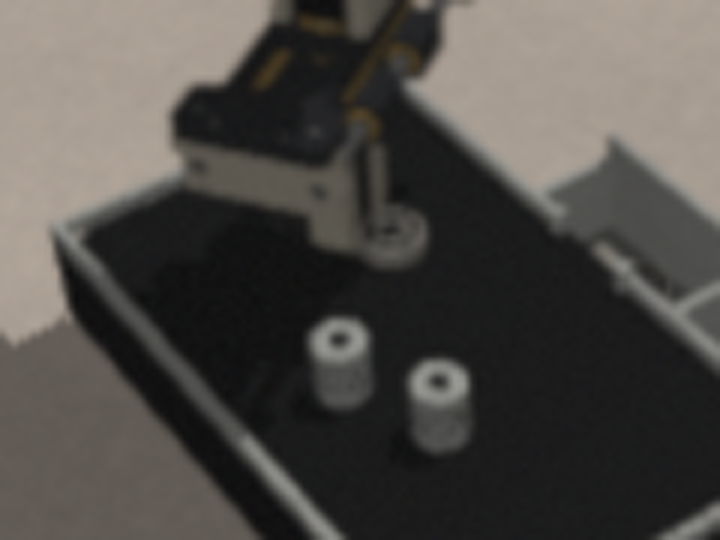

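The bearing is in the cradle at crop (395,237), so I'll continue.

Request:
carry_out(motion=[-0.012,0.001,0,0,0,0,-0.6,-0.012,0,0,0,0,0,-0.6,-0.012,0,0,0,0,0,-0.6,-0.012,0,0,0,0,0,-0.6,-0.011,0,0,0,0,0,-0.6])

```text
t: 16.35
tool_pos: [0.5368, -0.0082, 0.0724]
orientation: [-0.511, 1.922, -1.935]
force: [-0.9, -0.6, 0.1]
opening: 0.0186
```

```bash
python3 - <<'E'
from h import *
ph=np.radians(-55.6)
plan(70-21*np.cos(ph),-21*np.sin(ph),124.4,72.5)
E
```

```text
t 16.35 tray [53.1 24.3] z 72.4 toolx hdg 124.9 tilt [ 0.003 -0.006 -1.   ] F [-0.9 -0.6  0.1] open 18.6 q [-0.11  0.1   1.83 -0.01  1.2   0.95]
shift mm [-8.6 -0.1 -0.1] turn deg [-0.4  0.5 -0. ]
```

Request:
carry_out(motion=[-0.006,0,0,0,0,0,-0.6,0,0,0,0,0,0,-0.6,0.007,0,0,0,0,0,-0.6,0.001,0,0.004,0,-7,0,-0.6,0,0,0.0042,0,-7,0,-0.6])

```text
t: 16.85
tool_pos: [0.5393, -0.0152, 0.0717]
orientation: [-0.72, 1.763, -1.775]
force: [0.6, -0.2, -0.4]
opening: 0.0185
```

Request:
carry_out(motion=[0,0,0.0042,0,-7,0,-0.6,0,0,0.0042,0,-7,0,-0.6,0,0,0.0042,0,-7,0,-0.6,0,0,0.0042,0,-7,0,-0.6,0,0,0.004,0,-7,0,-0.6])

```text
t: 17.35
tool_pos: [0.5526, -0.0291, 0.0713]
orientation: [-1.132, 1.327, -1.334]
force: [0.9, -0.1, 0.2]
opening: 0.0184
```

```bash
python3 - <<'E'
from h import *
plan(40,0,180,72.5)
im=imaging.read_camera("scene"); 
A=cv2.resize(im[140:230,200:320],None,fx=6,fy=6,interpolation=cv2.INTER_CUBIC)
cv2.imwrite("pics/s15.png",A)
E
```

```text
t 17.35 tray [33.6  6.8] z 71.3 toolx hdg 175.7 tilt [-0.001 -0.006 -1.   ] F [ 0.9 -0.1  0.2] open 18.4 q [-0.14  0.15  1.78 -0.01  1.21  0.03]
shift mm [-6.9 -1.2  6.3] turn deg [ 0.  -4.3  0.4]
```

View pics/s15.png

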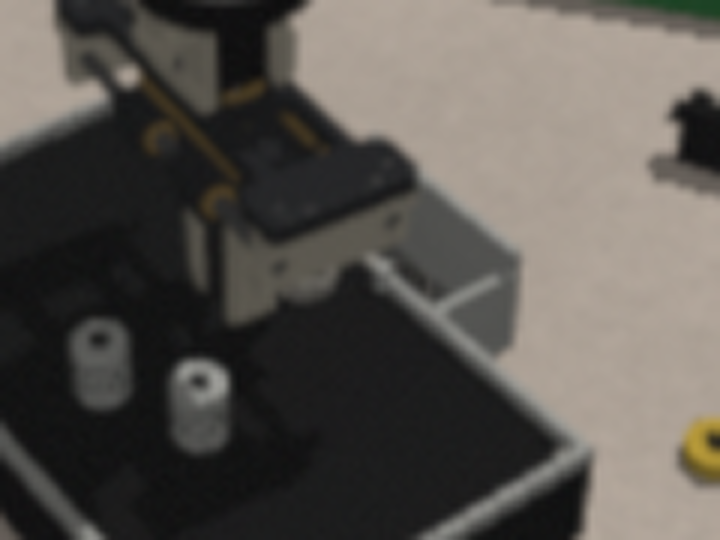

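Bearing 3's front edge shows at crop (310,288), in front of the gate. I'll align the hand.

Request:
carry_out(motion=[0,-0.001,0.003,0,-3.5,0,-0.6,0,0,0.002,0,0,0,-0.6,0,0,0.001,0,0,0,-0.6,0,0,0,0,0,0,-0.6,0,0,0,0,0,0,-0.6])

```text
t: 17.9
tool_pos: [0.5566, -0.0314, 0.0721]
orientation: [-1.163, 1.286, -1.291]
force: [-0.1, 0.1, 0.0]
opening: 0.0189
```

```bash
python3 - <<'E'
from h import *
plan(85,0,180,72.5)
im=imaging.read_camera("scene"); 
A=cv2.resize(im[140:230,200:320],None,fx=6,fy=6,interpolation=cv2.INTER_CUBIC)
k=6
th=np.linspace(0,2*np.pi,60); w=t2w(.070,0)
q=w2px("scene",np.c_[w[0]+.016*np.cos(th),w[1]+.016*np.sin(th),0*th+.06]); q=(q-[200,140]+.5)*k+[3,2]
cv2.polylines(A,[np.round(q).astype(int)],True,(0,255,0),1)
cv2.imwrite("pics/s16.png",A)
E
```

```text
t 17.9 tray [31.7  2.5] z 72.1 toolx hdg 179.0 tilt [-0.002 -0.006 -1.   ] F [-0.1  0.1  0. ] open 18.9 q [-0.14  0.16  1.77 -0.01  1.21 -0.03]
shift mm [-53.4  -0.7   1.6] turn deg [ 0.1 -1.   0.4]
```

View pics/s16.png

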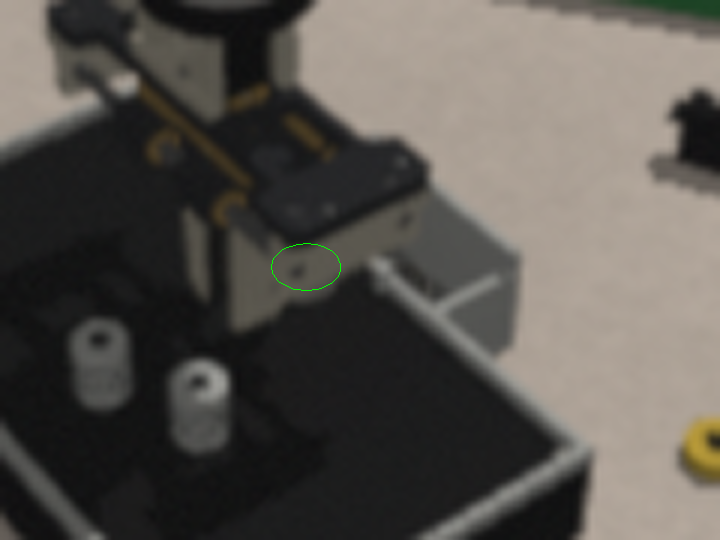

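Request:
carry_out(motion=[-0.005,0,0.0012,0,-1,0,-0.6,-0.009,0,0,0,0,0,-0.6,-0.009,0,0,0,0,0,-0.6,-0.009,0,0,0,0,0,-0.6,-0.007,0,0,0,0,0,-0.6])

```text
t: 18.45
tool_pos: [0.5616, 0.0103, 0.0718]
orientation: [-1.172, 1.273, -1.279]
force: [0.4, 0.6, 0.0]
opening: 0.0189
```

```bash
python3 - <<'E'
from h import *
plan(85,0,180,72.5)
im=imaging.read_camera("scene"); 
A=cv2.resize(im[140:230,200:320],None,fx=6,fy=6,interpolation=cv2.INTER_CUBIC)
cv2.imwrite("pics/s17.png",A)
E
```

```text
t 18.45 tray [73.7  1.3] z 71.8 toolx hdg 179.9 tilt [-0.002 -0.006 -1.   ] F [0.4 0.6 0. ] open 18.9 q [-0.07  0.17  1.76 -0.01  1.22  0.02]
shift mm [-11.3  -0.7   1.3] turn deg [ 0.1 -0.1  0.4]
```

View pics/s17.png

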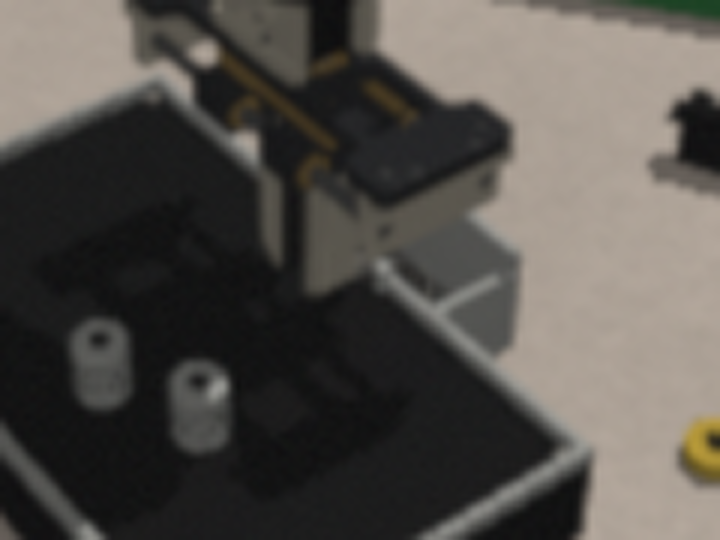

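Request:
carry_out(motion=[-0.005,0,0.001,0,0,0,-0.6,-0.004,0,0,0,0,0,-0.6,-0.001,0,0,0,0,0,-0.6,0,0,0,0,0,0,-0.6,0,0,0,0,0,0,-0.6])

```text
t: 19.0
tool_pos: [0.5639, 0.0214, 0.072]
orientation: [-1.173, 1.271, -1.279]
force: [-0.3, -0.8, 0.3]
opening: 0.0186
```

```bash
python3 - <<'E'
from h import *
plan(86,0,180,72.5)
E
```

```text
t 19.0 tray [85.  0.] z 72.0 toolx hdg -180.0 tilt [-0.002 -0.008 -1.   ] F [-0.3 -0.8  0.3] open 18.6 q [-0.05  0.18  1.75 -0.01  1.22  0.04]
shift mm [-1.  -0.5  0. ] turn deg [0.1 0.  0.5]
```

Request:
carry_out(motion=[0.02,0,0,0,0,0,-0.6,0.03,-0.01,0,0,0,0,-0.6,0.03,-0.03,0,0,0,0,-0.6,0.03,-0.03,0,0,0,0,-0.6,0.02,-0.03,0,0,0,0,-0.6])

```text
t: 19.5
tool_pos: [0.5481, -0.107, 0.1688]
orientation: [-1.179, 1.28, -1.266]
force: [0.1, -0.1, -0.7]
opening: 0.0183
```

```bash
python3 - <<'E'
from h import *
plan(40,0,180,72.5)
im=imaging.read_camera("scene"); A=cv2.resize(im[150:210,225:295],None,fx=7,fy=7,interpolation=cv2.INTER_CUBIC)
im=imaging.read_camera("top"); B=cv2.resize(im[165:225,205:245],None,fx=7,fy=7,interpolation=cv2.INTER_CUBIC)
cv2.imwrite("pics/z2.png",np.hstack([A,B]))
E
```

```text
t 19.5 tray [-44.4   4.4] z 168.8 toolx hdg -179.8 tilt [-0.014 -0.001 -1.   ] F [ 0.1 -0.1 -0.7] open 18.3 q [-0.28  0.07  1.68 -0.    1.4  -0.2 ]
shift mm [-84.6  96.    6. ] turn deg [0.8 0.2 0.1]
```

View pics/z2.png

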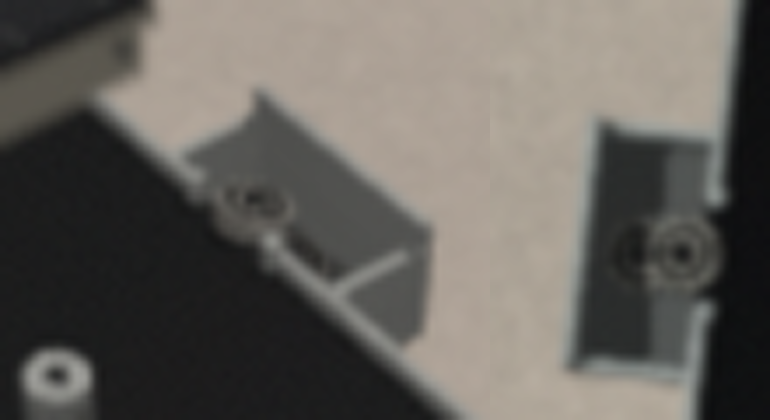

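Bearing 3 is past the gate, but it looks nearly flat and high in the slot, perhaps resting on the standing bearing 2. I'll triangulate its centre from both views.

```bash
python3 - <<'E'
from h import *
im=imaging.read_camera("scene"); A=im[165:195,245:275]
im2=imaging.read_camera("top"); B=im2[185:215,215:245]
cv2.imwrite("pics/z3.png",np.hstack([cv2.resize(A,None,fx=13,fy=13,interpolation=cv2.INTER_CUBIC),cv2.resize(B,None,fx=13,fy=13,interpolation=cv2.INTER_CUBIC)]))
for z in (.03,.04,.045,.05,.055,.06):
    print(z,np.round(w2t(px2w("top",[[232.0,200.6]],z))*1e3,1),np.round(w2t(px2w("scene",[[260.3,177.9]],z))*1e3,1))
E
```

```text
0.03 [[108.5  -0.8]] [[129.3  28.1]]
0.04 [[ 1.08e+02 -1.00e-01]] [[122.1  19.2]]
0.045 [[107.7   0.2]] [[118.5  14.8]]
0.05 [[107.5   0.6]] [[114.8  10.4]]
0.055 [[107.2   0.9]] [[111.2   5.9]]
0.06 [[107.    1.3]] [[107.6   1.5]]
```

View pics/z3.png

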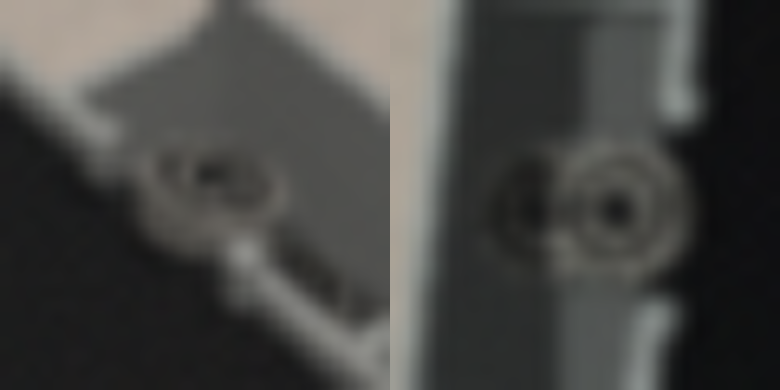

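Triangulation puts bearing 3's top at about z 60 mm with its centre at tray x ≈ 107. So it is bridging from the deck edge onto the standing bearing 2, and hasn't dropped yet. I'll close the fingers, turn the hand a quarter so that only 15 mm faces the gate, and nudge it further in.

Request:
carry_out(motion=[0,0,0,0,8,0,-1,0,0,0,0,8.5,0,-1,0,0,0,0,8.5,0,-1,0,0,0,0,8.5,0,-1,0,0,0,0,8.5,0,-1])

```text
t: 20.2
tool_pos: [0.5449, -0.0994, 0.159]
orientation: [-0.718, 1.807, -1.781]
force: [0.6, 0.6, 0.0]
opening: 0.0003
```

Request:
carry_out(motion=[0,0,0,0,8.5,0,-1,0,0,0,0,8.5,0,-1,0,0,0,0,8.5,0,-1,0,0,0,0,8.5,0,-1,0,0,0,0,7,0,-1])

```text
t: 20.7
tool_pos: [0.5392, -0.0913, 0.1473]
orientation: [0.061, -2.223, 2.195]
force: [0.3, -0.2, 0.5]
opening: 0.0004
```

```bash
python3 - <<'E'
from h import *
plan(50,0,90,110)
E
```

```text
t 20.7 tray [-29.6  14.6] z 147.3 toolx hdg 96.0 tilt [-0.04   0.013 -0.999] F [ 0.3 -0.2  0.5] open 0.4 q [-0.26  0.09  1.7   0.    1.39  1.29]
shift mm [-24.3  37.4 -77.1] turn deg [0.6 6.  2.3]
```

Request:
carry_out(motion=[-0.007,0,-0.02,0.6,6,2.3,-1,-0.007,0.005,-0.022,0,0,0,-1,-0.005,0.005,-0.02,0,0,0,-1,0,0.005,-0.008,0,0,0,-1,0,0,0,0,0,0,-1])

```text
t: 21.2
tool_pos: [0.557, -0.0145, 0.1215]
orientation: [-0.088, -2.171, 2.161]
force: [-0.5, 0.4, -0.5]
opening: 0.0005
```

```bash
python3 - <<'E'
from h import *
plan(54,0,90,73)
im=imaging.read_camera("scene"); 
A=cv2.resize(im[140:230,200:320],None,fx=6,fy=6,interpolation=cv2.INTER_CUBIC)
cv2.imwrite("pics/s18.png",A)
E
```

```text
t 21.2 tray [48.5  3.7] z 121.5 toolx hdg 89.6 tilt [-0.014  0.005 -1.   ] F [-0.5  0.4 -0.5] open 0.5 q [-0.12  0.11  1.72  0.    1.32  1.54]
shift mm [-4.4 48.4 -5.3] turn deg [ 0.2 -0.4  0.8]
```

View pics/s18.png

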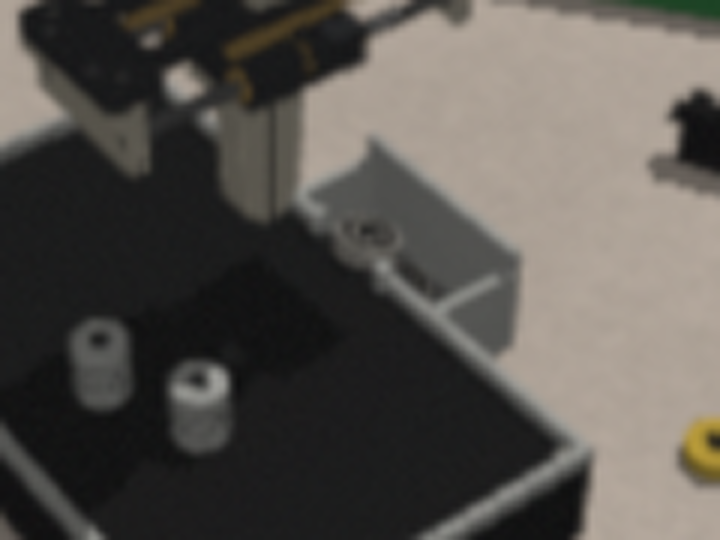

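Request:
carry_out(motion=[-0.003,0.012,0,0,0,0.8,-1,-0.001,0.014,0,0,0,0,-1,0,0.012,0,0,0,0,-1,0,0.006,0,0,0,0,-1,0,0,0,0,0,0,-1])

```text
t: 21.75
tool_pos: [0.5596, -0.0176, 0.0743]
orientation: [-0.103, -2.174, 2.168]
force: [0.0, 0.2, 0.5]
opening: 0.0001
```

```bash
python3 - <<'E'
from h import *
plan(73,0,90,73)
im=imaging.read_camera("scene"); 
A=cv2.resize(im[140:230,200:320],None,fx=6,fy=6,interpolation=cv2.INTER_CUBIC)
cv2.imwrite("pics/s19.png",A)
E
```

```text
t 21.75 tray [45.7  0.8] z 74.3 toolx hdg 89.5 tilt [-0.002  0.003 -1.   ] F [0.  0.2 0.5] open 0.1 q [-0.12  0.16  1.76  0.    1.22  1.54]
shift mm [ -0.6   1.4 -27.3] turn deg [ 0.2 -0.5  0.1]
```

View pics/s19.png

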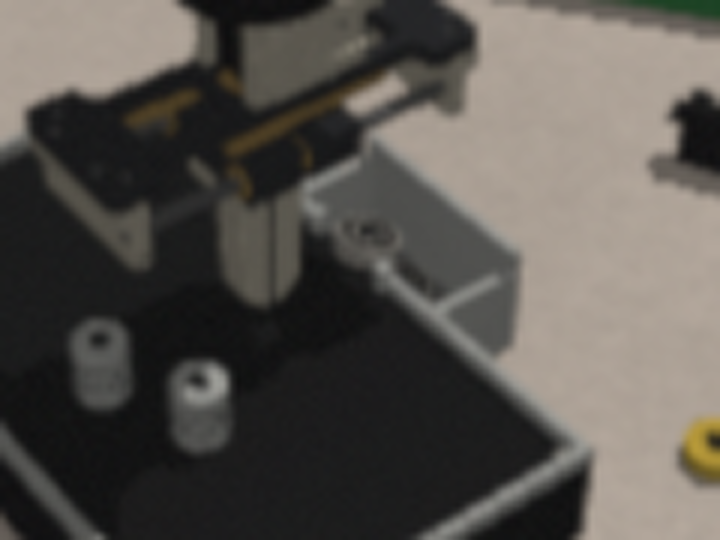

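Request:
carry_out(motion=[0,0.001,-0.007,0,0,0,-1,0,0,-0.008,0,0,0,-1,0,0,-0.006,0,0,0,-1,0,0,-0.004,0,0,0,-1,0,0,-0.003,0,0,0,-1])

```text
t: 22.3
tool_pos: [0.5643, 0.0125, 0.0761]
orientation: [-0.107, -2.176, 2.169]
force: [0.0, -1.3, -0.4]
opening: 0.0004
```

```bash
python3 - <<'E'
from h import *
plan(84,0,90,73)
im=imaging.read_camera("scene"); 
A=cv2.resize(im[140:230,200:320],None,fx=6,fy=6,interpolation=cv2.INTER_CUBIC)
cv2.imwrite("pics/s20.png",A)
E
```

```text
t 22.3 tray [76.1 -1.2] z 76.1 toolx hdg 89.5 tilt [ 0.002  0.003 -1.   ] F [ 0.  -1.3 -0.4] open 0.4 q [-0.07  0.17  1.75  0.    1.22  1.6 ]
shift mm [ 1.3  3.1 -7.8] turn deg [ 0.2 -0.5 -0.1]
```

View pics/s20.png

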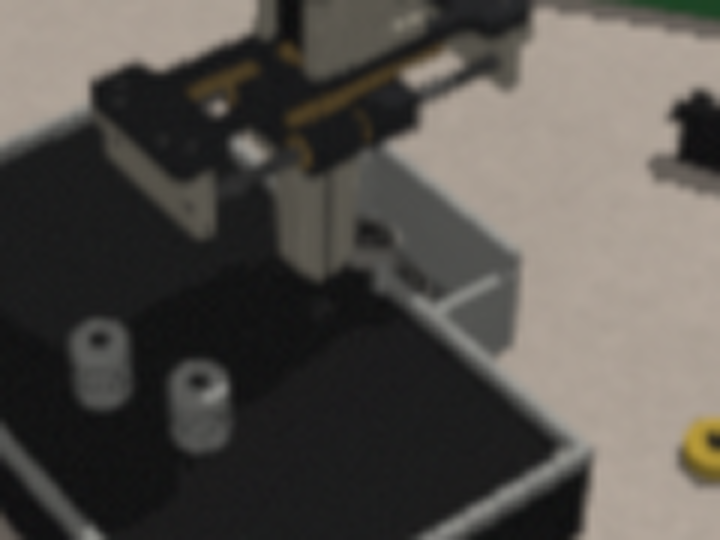

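Request:
carry_out(motion=[0,0.002,0.001,0,0,0,-1,0,0.002,0,0,0,0,-1,0,0,-0.003,0,0,0,-1,0,0,-0.003,0,0,0,-1,0,0,-0.003,0,0,0,-1])

```text
t: 22.85
tool_pos: [0.5651, 0.0209, 0.0717]
orientation: [-0.107, -2.176, 2.169]
force: [-0.5, 0.8, -0.7]
opening: 0.0006
```

```bash
python3 - <<'E'
from h import *
plan(84,0,90,73)
im=imaging.read_camera("scene"); 
A=cv2.resize(im[140:230,200:320],None,fx=6,fy=6,interpolation=cv2.INTER_CUBIC)
cv2.imwrite("pics/s21.png",A)
E
```

```text
t 22.85 tray [84.6 -1.3] z 71.7 toolx hdg 89.5 tilt [ 0.002  0.003 -1.   ] F [-0.5  0.8 -0.7] open 0.6 q [-0.06  0.18  1.75  0.    1.21  1.61]
shift mm [ 1.3 -1.3  0.6] turn deg [ 0.2 -0.5 -0.1]
```

View pics/s21.png

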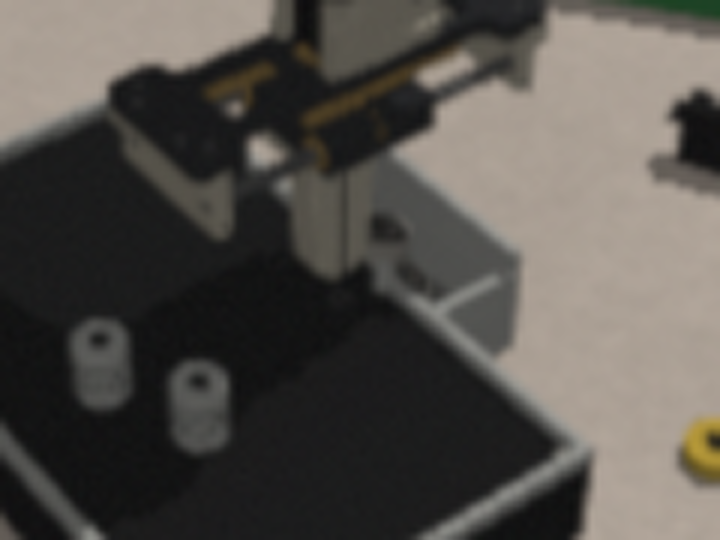

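Request:
carry_out(motion=[0,-0.001,-0.003,0,0,0,-1,0,0,-0.003,0,0,0,-1,0,0,-0.001,0,0,0,-1,0,0,0,0,0,0,-1,0,0,0,0,0,0,-1])

```text
t: 23.4
tool_pos: [0.566, 0.0294, 0.073]
orientation: [-0.107, -2.177, 2.17]
force: [-1.2, 0.4, -0.2]
opening: 0.0003
```

```bash
python3 - <<'E'
from h import *
plan(92,0,90,73)
im=imaging.read_camera("scene"); 
A=cv2.resize(im[140:230,200:320],None,fx=6,fy=6,interpolation=cv2.INTER_CUBIC)
cv2.imwrite("pics/s22.png",A)
E
```

```text
t 23.4 tray [93.  -1.4] z 73.0 toolx hdg 89.6 tilt [ 0.002  0.003 -1.   ] F [-1.2  0.4 -0.2] open 0.3 q [-0.04  0.18  1.75  0.    1.21  1.63]
shift mm [1.4 0.  1. ] turn deg [ 0.2 -0.4 -0.1]
```

View pics/s22.png

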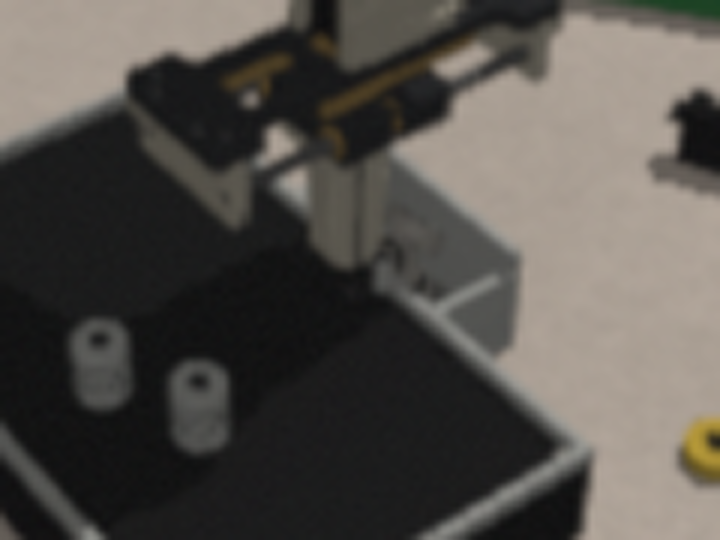

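The disc seems to have tipped down into the slot, with seal marks at (395,250). I'll back the hand out, lift it and look.

Request:
carry_out(motion=[0,0,0.01,0,0,0,-1,0,-0.005,0.03,0,0,0,-1,0,-0.02,0.04,0,0,0,-1,0,-0.03,0.04,0,0,0,-1,0,-0.03,0.03,0,0,0,-1])

```text
t: 23.95
tool_pos: [0.5468, -0.1229, 0.1537]
orientation: [-0.088, -2.177, 2.166]
force: [1.4, 0.2, 0.1]
opening: 0.0001
```

```bash
python3 - <<'E'
from h import *
where()
im=imaging.read_camera("scene"); A=cv2.resize(im[150:210,225:295],None,fx=7,fy=7,interpolation=cv2.INTER_CUBIC)
im=imaging.read_camera("top"); B=cv2.resize(im[165:225,205:245],None,fx=7,fy=7,interpolation=cv2.INTER_CUBIC)
cv2.imwrite("pics/z4.png",np.hstack([A,B]))
E
```

```text
t 23.95 tray [-60.3   4.2] z 153.7 toolx hdg 89.9 tilt [-0.008  0.006 -1.   ] F [1.4 0.2 0.1] open 0.1 q [-0.31  0.09  1.69  0.    1.37  1.35]
```

View pics/z4.png

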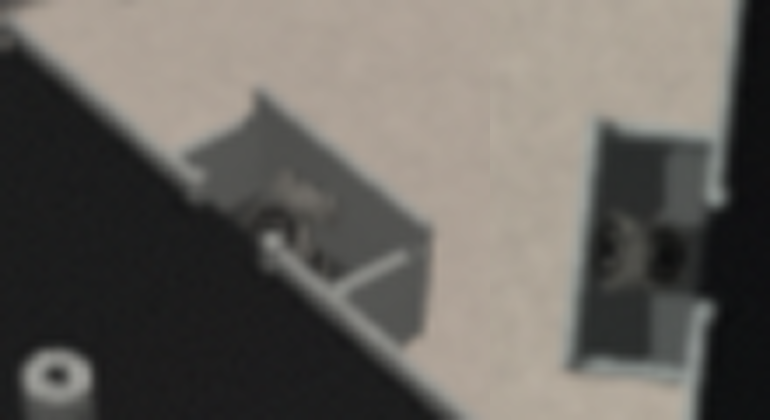

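```bash
python3 - <<'E'
from h import *
S=[imaging.read_camera("scene") for _ in range(4)];T=[imaging.read_camera("top") for _ in range(4)]
im=np.mean(S,0).astype(np.uint8); im2=np.mean(T,0).astype(np.uint8)
f=lambda a:cv2.convertScaleAbs(cv2.resize(a,None,fx=13,fy=13,interpolation=cv2.INTER_CUBIC),alpha=1.8)
A=f(im[165:198,250:280]); B=f(im2[185:218,215:242])
cv2.imwrite("pics/z5.png",np.hstack([A,B]))
E
```

```text
(no output)
```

View pics/z5.png

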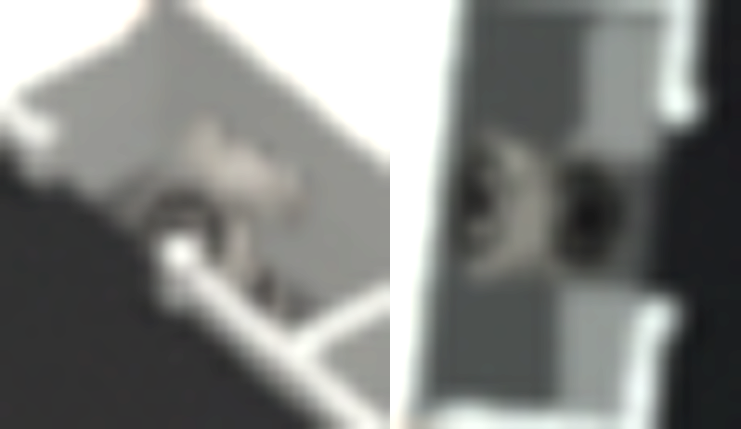

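```bash
python3 - <<'E'
from h import *
def tri(a,b):
    best=min(np.arange(0,.08,.001),key=lambda z:np.linalg.norm(px2w("top",[a],z)-px2w("scene",[b],z)))
    print(best,np.round(w2t(px2w("top",[a],best))*1e3,1),np.round(w2t(px2w("scene",[b],best))*1e3,1))
tri([225,201],[268.4,177.6])
tri([230.2,201],[264.2,181.5])
E
```

```text
0.048 [[128.6   3.9]] [[135.7  -0.9]]
0.043000000000000003 [[113.2   1.9]] [[119.1  -2.4]]
```

```bash
cat > ov.py <<'E'
from h import *
S=np.mean([imaging.read_camera("scene") for _ in range(3)],0).astype(np.uint8);T=np.mean([imaging.read_camera("top") for _ in range(3)],0).astype(np.uint8)
k=12
f=lambda a:cv2.convertScaleAbs(cv2.resize(a,None,fx=k,fy=k,interpolation=cv2.INTER_CUBIC),alpha=1.6)
th=np.linspace(0,2*np.pi,50)
def disc(cx,cy,cz,tilt,az=0):
    # normal tilted from vertical by tilt toward azimuth az (tray frame)
    t,a=np.radians(tilt),np.radians(az)
    n=np.array([np.sin(t)*np.cos(a),np.sin(t)*np.sin(a),np.cos(t)])
    u=np.array([np.cos(t)*np.cos(a),np.cos(t)*np.sin(a),-np.sin(t)]);v=np.cross(n,u)
    c=np.array([cx,cy,cz])
    return [c+s*5*n+r*(np.outer(np.cos(th),u)+np.outer(np.sin(th),v)) for s,r in((1,16),(-1,16),(1,5))]
def panel(discs):
    out=[]
    for cam,I,(x0,y0,x1,y1),off in(("scene",S,(246,162,282,198),(1.3,-1)),("top",T,(214,184,244,220),(-1.3,.8))):
        A=f(I[y0:y1,x0:x1])
        for i,d in enumerate(discs):
            for j,c in enumerate(disc(*d)):
                w=np.array([[*t2w((q[0]+off[0])/1e3,(q[1]+off[1])/1e3),q[2]/1e3] for q in c])
                q=(w2px(cam,w)-[x0,y0]+.5)*k-.5
                col=[(0,255,0),(0,0,255),(255,128,0)][i] if j!=1 else [(0,120,0),(0,0,120),(120,60,0)][i]
                cv2.polylines(A,[np.round(q).astype(int)],True,col,1,cv2.LINE_AA)
        out.append(A)
    return np.hstack(out)
E
python3 - <<'E'
from ov import *
cv2.imwrite("pics/h1.png",panel([(117,1,36,40,180)]))
cv2.imwrite("pics/h0.png",panel([]))
E
```

```text
(no output)
```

View pics/h0.png

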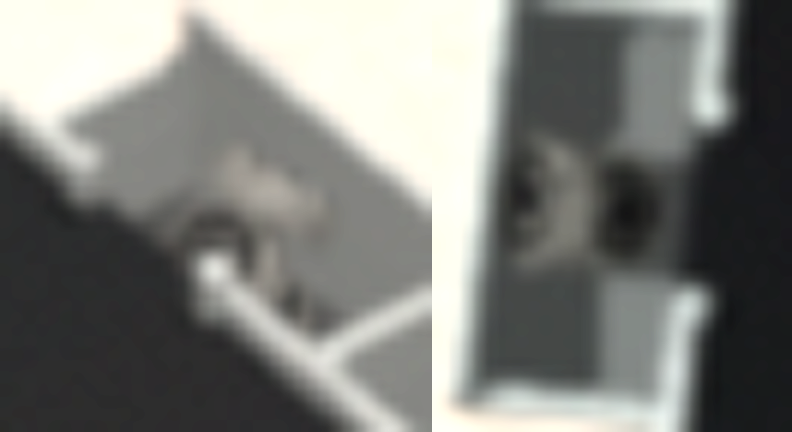

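View pics/h1.png

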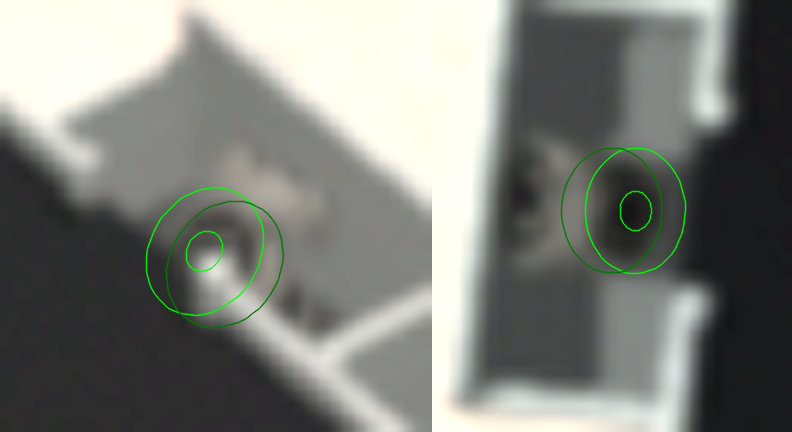

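```bash
python3 - <<'E'
from ov import *
a=panel([(112,1,24,25,180),(131,1,32,60,0)])
b=panel([(112,1,20,0,180),(133,1,30,45,0)])
c=panel([(115,1,22,20,180),(132,1,36,40,0)])
cv2.imwrite("pics/h2.png",cv2.resize(np.vstack([np.hstack([a,b]),np.hstack([c,panel([])])]),(800,436)))
E
```

```text
(no output)
```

View pics/h2.png

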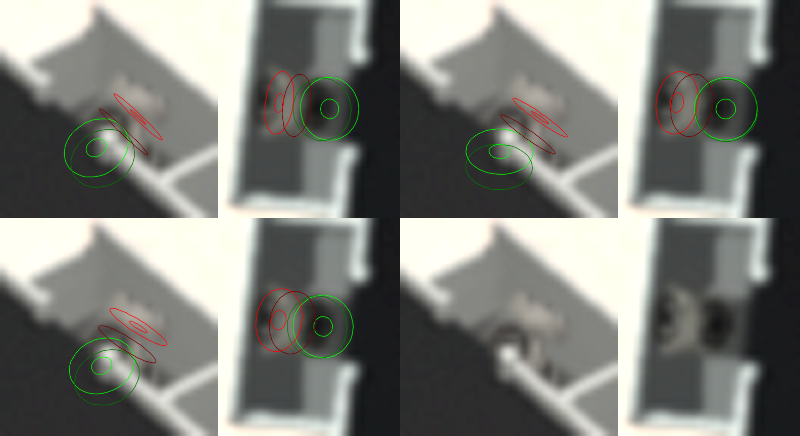

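```bash
python3 - <<'E'
from ov import *
cv2.imwrite("pics/h3.png",panel([(116,1,31,55,180),(136,1,36,55,0),(125,1,11,0,0)]))
E
```

```text
(no output)
```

View pics/h3.png

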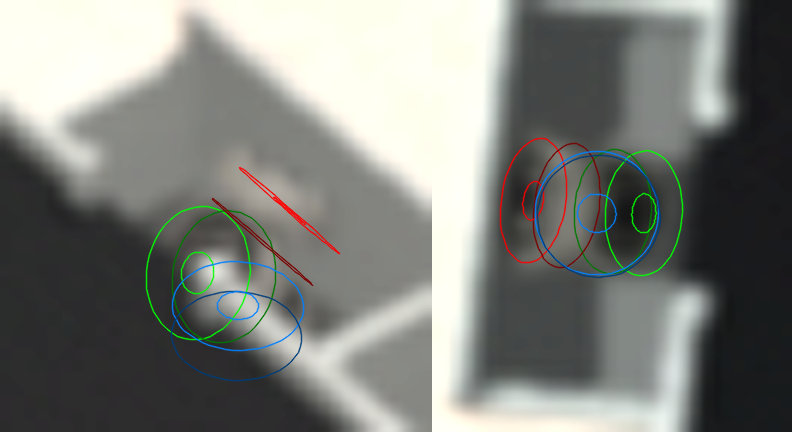

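All three are in the slot, and bearings 2 and 3 look like a tilted A-frame on top of bearing 1. Fitting puts their tops at about z 48 mm, with a few mm of uncertainty. I'll check this directly by lowering the closed fingertips over the slot to deck height (z 50) and watching the force. If they reach 50 mm without contact, every centre must be below 45 mm.

Request:
carry_out(motion=[0,0,-0.04,0,0,0,-1,0,0,-0.045,0,0,0,-1,0,0,-0.045,0,0,0,-1,0,0,-0.035,0,0,0,-1,0,0,-0.012,0,0,0,-1])

```text
t: 25.85
tool_pos: [0.5648, 0.0586, 0.1546]
orientation: [-0.098, -2.175, 2.165]
force: [-0.0, -0.4, -0.2]
opening: 0.0005
```

```bash
python3 - <<'E'
from h import *
plan(127,0,90,90)
E
```

```text
t 25.85 tray [122.    2.4] z 154.6 toolx hdg 89.6 tilt [-0.005  0.005 -1.   ] F [-0.  -0.4 -0.2] open 0.5 q [0.01 0.1  1.67 0.01 1.37 1.68]
shift mm [-2.7 64.6 -4.7] turn deg [ 0.3 -0.4  0.3]
```

Request:
carry_out(motion=[-0.002,0.012,-0.002,0,0,0,-1,0,0.018,-0.001,0,0,0,-1,0,0.018,0,0,0,0,-1,0,0.009,0,0,0,0,-1,0,0.001,0,0,0,0,-1])

```text
t: 26.35
tool_pos: [0.5672, 0.059, 0.0923]
orientation: [-0.097, -2.174, 2.168]
force: [-0.9, 0.2, -0.0]
opening: 0.0004
```

```bash
python3 - <<'E'
from h import *
plan(127,0,90,69)
im=imaging.read_camera("scene"); 
A=cv2.resize(im[140:230,200:320],None,fx=6,fy=6,interpolation=cv2.INTER_CUBIC)
cv2.imwrite("pics/s23.png",A)
E
```

```text
t 26.35 tray [122.7   0. ] z 92.3 toolx hdg 89.7 tilt [-0.005  0.003 -1.   ] F [-0.9  0.2 -0. ] open 0.4 q [0.01 0.17 1.72 0.   1.26 1.68]
shift mm [-0.1 23.3 -4.2] turn deg [ 0.1 -0.3  0.3]
```

View pics/s23.png

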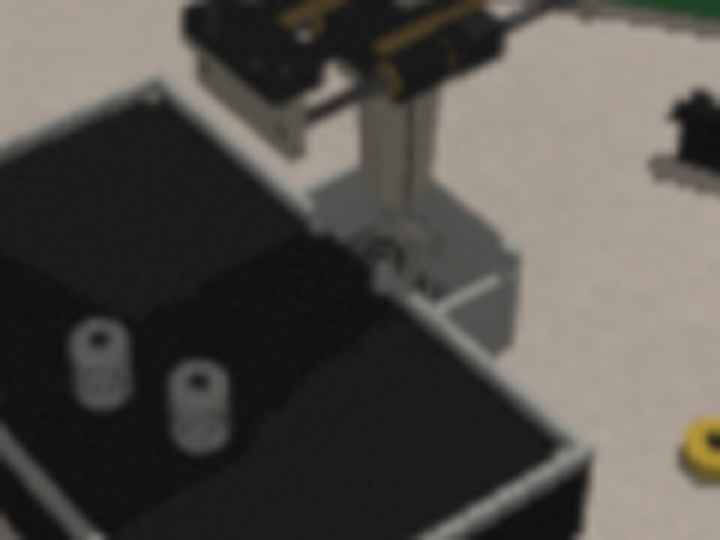

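Request:
carry_out(motion=[0,0.006,-0.002,0,0,0,-1,0,0.006,0,0,0,0,-1,0,0.003,0,0,0,0,-1,0,0.001,0,0,0,0,-1,0,0,0,0,0,0,-1])

```text
t: 26.9
tool_pos: [0.5692, 0.0598, 0.0776]
orientation: [-0.103, -2.175, 2.168]
force: [-0.7, 0.2, -0.4]
opening: 0.0004
```

```bash
python3 - <<'E'
from h import *
plan(127,0,90,69)
E
```

```text
t 26.9 tray [123.7  -1.9] z 77.6 toolx hdg 89.6 tilt [-0.001  0.003 -1.   ] F [-0.7  0.2 -0.4] open 0.4 q [0.01 0.19 1.72 0.   1.23 1.68]
shift mm [ 1.9  8.6 -3.3] turn deg [ 0.2 -0.4  0.1]
```

Request:
carry_out(motion=[0.001,0.003,-0.001,0,0,0,-1,0,0.003,0,0,0,0,-1,0,0.002,0,0,0,0,-1,0,0,0,0,0,0,-1,0,0,0,0,0,0,-1])

```text
t: 27.4
tool_pos: [0.5686, 0.0614, 0.0696]
orientation: [-0.103, -2.176, 2.169]
force: [0.6, 0.8, -0.5]
opening: 0.0005
```

```bash
python3 - <<'E'
from h import *
plan(127,0,90,69)
E
```

```text
t 27.4 tray [125.1  -1.2] z 69.6 toolx hdg 89.6 tilt [-0.     0.003 -1.   ] F [ 0.6  0.8 -0.5] open 0.5 q [0.02 0.2  1.73 0.   1.21 1.68]
shift mm [ 1.2  0.6 -1.8] turn deg [ 0.2 -0.4  0. ]
```

There is no contact at tip z 50.6. I'll go slightly lower for margin.

Request:
carry_out(motion=[0,0.001,0,0,0,0,-1,0,0.001,0,0,0,0,-1,0,0.001,0,0,0,0,-1,0,0,0,0,0,0,-1,0,0,0,0,0,0,-1])

```text
t: 27.9
tool_pos: [0.5688, 0.0613, 0.0665]
orientation: [-0.104, -2.176, 2.169]
force: [0.1, 0.9, 0.3]
opening: 0.0005
```

```bash
python3 - <<'E'
from h import *
plan(127,0,90,66)
im=imaging.read_camera("scene"); 
A=cv2.resize(im[140:230,200:320],None,fx=6,fy=6,interpolation=cv2.INTER_CUBIC)
cv2.imwrite("pics/s24.png",A)
E
```

```text
t 27.9 tray [125.1  -1.4] z 66.5 toolx hdg 89.6 tilt [ 0.     0.003 -1.   ] F [0.1 0.9 0.3] open 0.5 q [0.02 0.2  1.73 0.   1.21 1.68]
shift mm [ 1.4  0.6 -1.8] turn deg [ 0.2 -0.4  0. ]
```

View pics/s24.png

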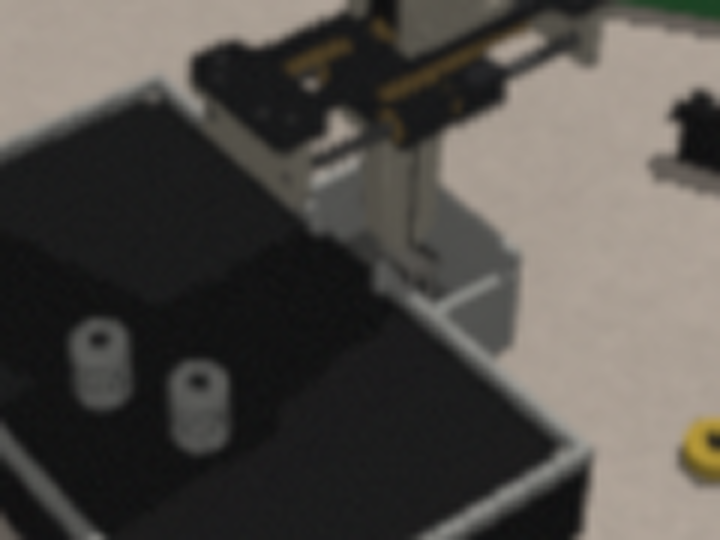

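The tip is at 47.5 mm with no contact force, so all the tops are below that and every centre is below 42.5 mm. Now I'll lift clear.

Request:
carry_out(motion=[0,-0.02,0,0,0,0,-1,0,-0.04,0,0,0,0,-1,0,-0.04,0.01,0,0,0,-1,0,-0.03,0.04,0,0,0,-1,0,-0.01,0.045,0,0,0,-1])

```text
t: 28.45
tool_pos: [0.5574, -0.0313, 0.2077]
orientation: [-0.088, -2.176, 2.17]
force: [0.5, 0.6, 0.4]
opening: 0.0002
```

Request:
carry_out(motion=[0,0,0.045,0,0,0,-1,0,0,0.045,0,0,0,-1,0,0,0.02,0,0,0,-1,0,0,0,0,0,0,-1,0,0,0,0,0,0,-1])

```text
t: 28.95
tool_pos: [0.5484, -0.1502, 0.213]
orientation: [-0.103, -2.174, 2.175]
force: [-0.5, -0.0, -0.5]
opening: 0.0003
```

```bash
python3 - <<'E'
from ov import *
where()
cv2.imwrite("pics/h9.png",panel([]))
cv2.imwrite("pics/s25.png",cv2.resize(S[130:280,150:350],None,fx=4,fy=4,interpolation=cv2.INTER_CUBIC))
E
```

```text
t 29.25 tray [-86.1   0.2] z 212.9 toolx hdg 89.9 tilt [ 0.001 -0.    -1.   ] F [-0.3 -0.2 -0.5] open 0.6 q [-0.36  0.06  1.61  0.    1.47  1.31]
```

View pics/h9.png

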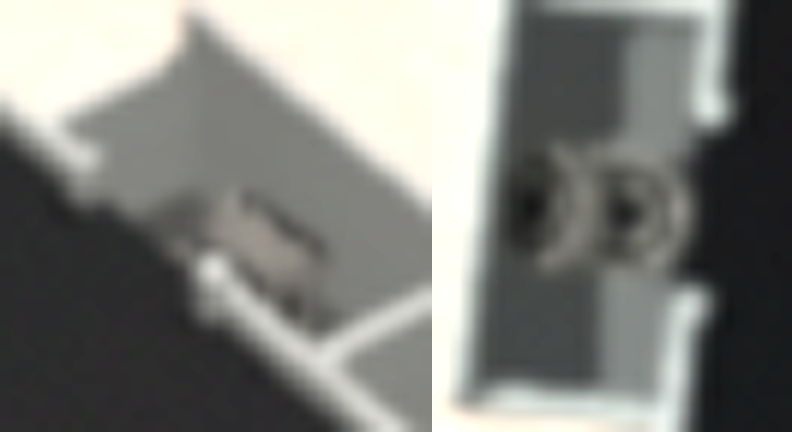

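View pics/s25.png

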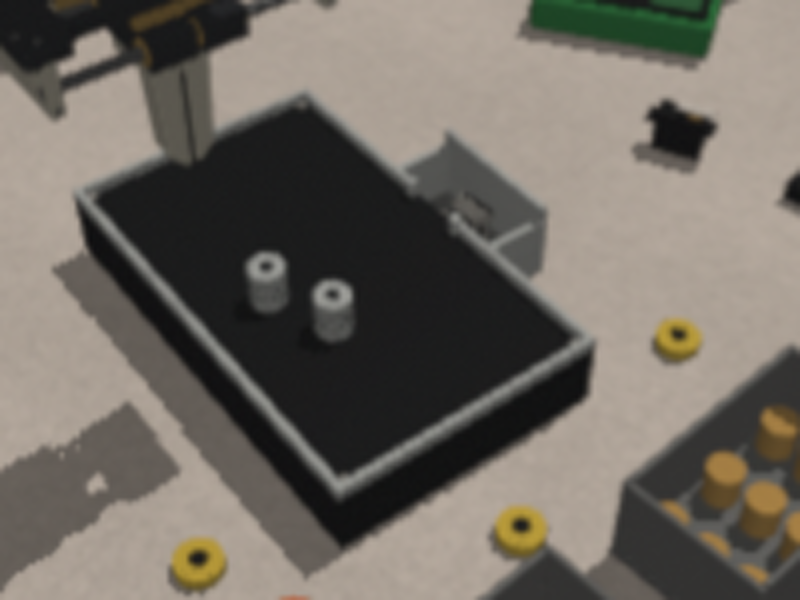

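The probe settled the pile lower: all three discs now sit well down in the slot. The deck holds only the two upright couplings, and the hand is clear. I'll run a last numeric check on the couplings and bystanders, then hand in.

```bash
python3 - <<'E'
from h import *
a=cv2.imread("pics/scene0.png").astype(int); b=imaging.read_camera("scene").astype(int)
for n,(x0,y0,x1,y1) in dict(coup=(208,190,244,222),meter=(280,115,332,142),servo=(308,150,332,170),screw=(75,255,152,300)).items():
    A=cv2.cvtColor(a[y0:y1,x0:x1].astype(np.uint8),6);B=cv2.cvtColor(b[y0:y1,x0:x1].astype(np.uint8),6)
    print(n,cv2.phaseCorrelate(A.astype(np.float32),B.astype(np.float32)))
b2=imaging.read_camera("scene").astype(int); print("slot change",np.abs(b2-b)[162:198,246:282].mean())
print(robot.read_state()['force'],robot.close_job())
E
```

```text
coup ((-0.10978253631689583, -0.37313883502815415), 0.7666825329264005)
meter ((-0.025078192577641545, 0.513122351528148), 1.0147389369736974)
servo ((-0.01645328851703276, -0.03557968022392899), 0.9871475612123807)
screw ((-0.14981868987242564, 0.3861319101298264), 0.4477327373292711)
slot change 0.4801954732510288
the job is handed in; nothing more can be done
[ 0.70374106  0.08310451 -0.46491203] None
```

All three bearings are in the slot and the job is handed in at about 29 s of the 72 s allowed. I pushed them one at a time with the two fingertips as a cradle: across the deck, turn the hand in front of the gate, then through.

- **Bearings 1 and 2:** both dropped on the first push. Bearing 2 came to rest on its edge.
- **Bearing 3 needed extra steps:** it first stuck flat, bridging from the deck edge onto bearing 2. I closed the fingers, turned the hand a quarter and nudged it in.
- **Height check in the slot:** I lowered the closed tips over the slot to z 47.5 mm and read no contact force. The pile did settle lower around then, so the tips may have touched it lightly.

**Last checks**
- **Slot:** the final pictures show the three discs tilted together, well down in the slot. There was no motion between the last frames.
- **Couplings and bench items:** the couplings stand upright. They and the multimeter, servo and screwdriver shifted by about 0.5 pixel or less, roughly 1–2 mm, which is within picture noise.
- **Hand:** it is clear, with the tips about 19 cm above the bench and the force near zero.

**Less certain:** the two cameras disagreed by about 2–3 mm, and by up to about 6 mm on the tilted discs. The exact tilts in the slot are therefore estimates. That each bearing's centre is low enough rests mainly on the tip check and the final pictures.

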